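# Lock the battery cap of a kitchen scale with a screwdriver

### The arm

A 7-joint arm with a two-finger parallel gripper is mounted at the origin on a cart in front of the work surface, level with it; the furniture and walls round the work are solid. World frame = base frame: x ahead of the robot, y to its left, z up, the work surface at z = 0. Lengths are in m, angles in degrees, forces in N, time in s.
With the tool pointing down it reaches from about 0.425 to 0.8 m from the base axis. Payload 8.3 kg.
Tool frame: the origin (TCP) lies midway between the tips of the shut fingers; the grasp point (between the pads) lies 19 mm behind it; z points along the fingers, y is the line along which they close (so a half turn about z gives the same grasp; the last joint's range is limited). The gripper opens to 85 mm and grips with 20 to 120 N. Pads are 22 mm wide; open, the fingers measure 114 mm over their backs; the gripper's body (76 mm by 85 mm) begins 54 mm behind the grasp point. The pads swing forward as they close: fully open they stand 13 mm farther back than shut.
Start: joints at [-76.026, 21.967, 0.94, 78.501, -0.361, 79.538, -2.664], TCP at [0.189, 0.596, 0.231] pointing down, gripper open.
Joint ranges: [-169.22, 169.22], [-14.56, 117.87], [-87.37, 89.26], [10.42, 133.3], [-82.24, 262.24], [0.94, 117.77], [-172.7, 172.7]. Speed limits (degrees/s): [136.94, 136.94, 172.46, 172.46, 180, 180, 180].

### API

Orientations are given as a 3x3 rotation matrix whose columns are the frame's x, y, z axes.
In Python, from rig import monitor, viewer, robot gives the robot as it stands.
- The arm moves only by the tool send_rows, never from a script. Its argument "motion" is a list of rows, each a list of 7 numbers: the turn, a rotation vector about the tool's x, y, z in rad, then the shift along the tool's x, y, z in units of 30 mm (1.0 is 30 mm), then the closure, from -1 (fully open) to 1 (shut). A call has 1 to 20 rows; each row shifts and turns the commanded pose from where the row before left it, along the tool's axes as they then stand; what a row does not reach is not made up. A row lasts 1/8 s, in which the tool goes at most 62.5 mm and 10.7 degrees, less where a joint would pass 70% of its speed; a pose out of reach is approached as far as the arm can. A call is refused whole if a number of a shift passes 1 or a number of a turn 0.188, either way. A call with a gripper value outside its range is refused whole. The fingers move at their own pace and stop on an object; the grip force is fixed at half the most. Time passes only in rows, so rows that do not move let the fingers close. It gives the time, the measured TCP pose, the force, the opening and the grip force at its end, in the units of the state.
- monitor.get_state(): the state, without advancing time (a new reading comes with each control period).
- viewer.camera(name): name is "side" or "top"; returns a dict with "img" (480x640x3 uint8, blue, green, red), "intrinsics" (3x3 intrinsics, pixels), "origin" and "rotation" of the camera in the world. Camera axes: x right, y down, z forward; pixel columns grow to the right and rows downward; lengths in m; the calibration is good to about 2 mm. A picture is of the moment at which its call begins. There is no depth.
- robot.job_done(): hands the job in; it is judged then, once.
Trained networks look in a picture, given as the dict that the camera call returned (one of the last four; its "shot" number tells which), for a name from the list of things; names that differ only in an ending like _2 or _b are one class to them, and where a whole thing is asked for, a point or a joint stands for the part that bears it (a point fixed in the world has none). Each returns a list of dicts, best first, with "score" (0 to 1); they miss things now and then, are a little off and sometimes report something else, mostly with a low value. They report only what shows in the picture. A call takes as long as a camera call. They do not tell look-alikes from the thing itself.
- viewer.look_for(query, picture): "at" ([x, y, z] in m, in the coordinates of the camera as it stood for that picture, good to about 4 mm: the middle of the surface that is visible of it).
The state is a dict: "time_s": time; "joint_positions": joint angles; "qvel": joint speeds; "joint_efforts": joint torques, N m; "tcp_pos": TCP position; "tool_rot": TCP orientation; "contact_force": force on the tool from outside, world axes, zero at the start; "torque": the same for the moment, N m; "gripper_width": finger opening in m; "grasp_force": force on a finger pad.
Only numpy, scipy, OpenCV 4.12 (cv2) and the standard library are available. Lean on these libraries where they do the work, as an engineer would, in place of code of your own. Each camera call takes 0.05 s, during which the arm holds its last target. There are 200 camera calls.

### The job

The kitchen scale lies upside down with a new cell in it, but its round slotted battery cap only sits loosely on the sprung cell. Take the flat-bladed screwdriver out of the wooden stand, seat its blade in the cap's slot, press the cap down gently against the spring and, keeping it pressed and without forcing it, turn it clockwise as far as it goes so that it catches under its lips and stays flush; touch the cap with the screwdriver only. Then put the screwdriver back upright into its hole in the stand, fully home, and leave the other screwdriver and the things around where they are.

Things in the scene. Friction and masses are not known exactly. Their poses are not given: they have to be found in the camera images.
- flat_driver: Stubby flat-bladed screwdriver with a black flat-sided handle, 100 mm long, about 90 g, standing tip down in one of the stand's two holes. Origin at the middle of the blade's tip, z up along the shank, x along the blade's width. The blade is 12 mm wide (x) and 2 mm thick (y) over its lowest 7 mm, the shank 8 mm thick.
- grip (a point): Middle of the screwdriver's handle, 72 mm above the tip, axes as the screwdriver's. The handle runs from 38 mm (its shoulder, which rests on the stand's top) to 100 mm above the tip; from 50 to 94 mm it is 22 mm thick between two flat faces that look to +y and -y (grip these) and 27 mm wide along x. It may slip a little in the grip.
- cap: Round light grey plastic battery cap, 32 mm across, 7 mm high, in the scale's battery well. Origin at the centre of its underside, z up, x along its slot. Two bayonet lugs, 3 mm thick and 7 mm wide, stand out 4 mm at +x and -x at its bottom. More than 40 N between blade and slot (push, plus both sides of the twist; about 0.15 N m) would chew it up.
- slot (a point): Centre of the cap's top face, x along the slot: 16 mm long, 3 mm wide, 3.5 mm deep. A spring holds the loose cap up; to turn past the catches it must be 5 mm or more below its loose height (8 N); at 7 mm (10 N) it meets a hard bottom. While pressed it turns clockwise against about 0.05 N m, by 43 to 98 degrees, until it meets a firm stop; the blade has play in it.
- well (a point): Centre of the 42 mm battery well, level with the scale's upturned base, axes as the scale's. The two lips belong to a steel lock ring in it whose angle differs from scale to scale and is not measured: only the stop, when felt, tells that the turn is complete. Released there, the cap rises 2 mm behind its catches, top flush with the base; released early it stays low or springs up 3 mm proud.
- scale: Light grey plastic kitchen scale, fixed, lying upside down on its steel plate, 160 x 210 x 28 mm (x, y, z); origin at the centre of its underside on the worktop, z up. Its upturned base is at z = 28 mm, four rubber feet stand 3 mm higher in the corners. The battery well is centred at x = 20, y = 40 mm. The cap's origin is at z = 24 mm when loose, 21 mm when locked.
- cell: Top of the new coin cell on its sprung contact, a steel disc 24 mm across under the cap in the well, not to be seen; origin at the centre of its top, z up. The cap rests on it. It goes down 7 mm at most; the spring pushes back with 1.8 N at first and 1.2 N more for each mm; more than 25 N would bend the contact.
- stand: Oblong block of wood that holds the screwdrivers, fixed, 150 x 60 x 50 mm (x, y, z); origin at the centre of its underside, z up. Two round upright holes, 17 mm across and 42 mm deep, open in the top face at x = -40 and x = +40 mm, y = 0.
- cross_driver: Slim cross-head screwdriver with a round waisted black handle (20 mm at most), 96 mm long, in the other hole of the stand; not needed. Origin at its tip, z up.
- tape_roll: Roll of brown tape lying flat, 98 x 96 x 25 mm, left of the scale; stays where it is. Origin at the centre of its underside.
- garlic: Bulb of garlic, 56 mm, behind the stand; stays where it is. Origin at its underside.
There are look-alikes about, which are no part of the job. There is more than one size of the cap; the job needs the smaller.

How it is judged (in metres and radians):
On the way, in this order (a step that is already met when the one before it is completed fails the run):
1. the screwdriver is out of the stand (z of flat_driver in the frame of stand above 0.06 m), for 0.1 s.
2. the cap is pressed down with the screwdriver, deep enough to pass the catches (contact force between flat_driver and cap above 3 N and z of cap in the frame of scale below 0.0192 m), for 0.1 s.
3. the cap has been turned and has risen behind its catches, where it stays (angle between cap's own z axis and vertical below 0.08 rad and horizontal distance between cap and well below 0.004 m and z of cap in the frame of scale between 0.02 and 0.0225 m and linear speed of cap below 0.02 m/s), for 0.3 s.
At the end, for the whole second after the job is handed in: The cap is caught under the lips, flush: its underside 20 to 22.5 mm above the scale's underside, level within 0.08 rad and within 4 mm of the middle of the well. The flat-bladed screwdriver stands at rest in the stand, upright within 0.1 rad, its shoulder within 4 mm of the top of the stand (all of step 3 and z of flat_driver in the frame of stand between 0.008 and 0.016 m and angle between flat_driver's own z axis and vertical below 0.1 rad and y of flat_driver in the frame of stand between -0.012 and 0.012 m and linear speed of flat_driver below 0.02 m/s); the robot touches nothing.
It fails at once if the cap is pressed on the cell with more than 25 N (contact force between cap and cell above 25 N).
It fails at once if the blade and the slot press on each other with more than 40 N in all (push and both sides of the twist added up) (contact force between flat_driver and cap above 40 N).
It fails at once if the fingers touch the cap (contact force between the fingers and cap above 1 N).
It fails at once if the other screwdriver, the tape or the garlic is moved by more than 20 mm (distance of any of tape_roll, garlic, cross_driver from where it was at the start of the episode above 0.02 m).
It also fails if it takes over 67 s, if anything falls off the work surface, if the arm or the gripper's body presses on something with over 40 N, if the wrist force passes 120 N, or if a joint passes its speed limit or range.

## Working session

There is one attempt and no reset: what is moved stays moved. The work goes in short steps, Python scripts to look and compute and a tool call to move; the robot and the scene stay as the last step left them, time stands still between calls to the robot, and variables do not carry over. Pictures are saved under pics/ and viewed, at most 10 in all, crops included, and the job is handed in when it is done.

Besides the shell and the picture viewer there is one more tool, called as name([rows], argument=value, ...), one row to a line, values as JSON. send_rows: Moves the arm, as the interface text tells. Its arguments: {"type":"object","properties":{"motion":{"type":"array"}},"required":["motion"]}

```bash
mkdir -p pics; ls
cat > h.py <<'E'
import numpy as np, cv2
from rig import monitor, viewer, robot
def world(pic,p): return np.array(pic["origin"])+np.array(pic["rotation"])@np.array(p)
def ray(pic,u,v,z):
    K=np.array(pic["intrinsics"]);d=np.array(pic["rotation"])@np.linalg.inv(K)@np.array([u,v,1.]);o=np.array(pic["origin"])
    return o+d*(z-o[2])/d[2]
def proj(pic,P):
    K=np.array(pic["intrinsics"]);c=np.array(pic["rotation"]).T@(np.array(P)-np.array(pic["origin"]));q=K@c;return q[:2]/q[2]
E
python3 - <<'E'
from h import *
np.set_printoptions(precision=4,suppress=True)
s=monitor.get_state();print(s)
for n in("top","side"):
    p=viewer.camera(n);cv2.imwrite(f"pics/{n}0.png",p["img"]);print(n,p["origin"],p["rotation"],p["intrinsics"])
    for q in("flat_driver","cap","scale","stand","cross_driver","tape_roll","garlic","slot"):
        for r in viewer.look_for(q,p)[:3]:
            w=world(p,r["at"]);print(q,round(r["score"],2),w,proj(p,w))
E
```

```text
pics
{'time_s': 0.0, 'joint_positions': array([-76.0259,  22.0153,   0.9388,  78.5625,  -0.359 ,  79.5355,
        -2.666 ]), 'qvel': array([-0.0399, -0.0667,  0.009 , -0.0551, -0.0403,  0.0244, -0.0259]), 'joint_efforts': array([  0.0008, -62.7594,   0.8448, -37.1824,   0.0165,   0.0143,
        -0.    ]), 'tcp_pos': array([0.1886, 0.5954, 0.2303]), 'tool_rot': array([[-0.9533,  0.302 , -0.0005],
       [ 0.302 ,  0.9533, -0.0019],
       [-0.0001, -0.0019, -1.    ]]), 'contact_force': array([ 0.2165, -1.2902,  0.2845]), 'torque': array([-0.0914,  0.0057, -0.0621]), 'grasp_force': 0.0, 'gripper_width': 0.08541138673013032}
top [0.3516 0.1815 0.897 ] [[ 0.0291 -0.9815  0.1891]
 [-0.9995 -0.0266  0.0156]
 [-0.0103 -0.1895 -0.9818]] [[470.3567   0.     315.1136]
 [  0.     470.3567 240.1468]
 [  0.       0.       1.    ]]
flat_driver 0.71 [ 0.5184 -0.0382  0.1088] [451.5287 235.1618]
flat_driver 0.35 [0.5688 0.2671 0.0262] [278.267  213.6781]
cap 0.84 [0.3853 0.2748 0.011 ] [270.5805 311.046 ]
cap 0.58 [0.5637 0.2666 0.027 ] [278.4031 216.1983]
cap 0.39 [0.6592 0.0241 0.0351] [406.4313
[... 696 characters left out ...]
  0.       0.       1.    ]]
flat_driver 0.89 [ 0.5156 -0.0484  0.0898] [409.9889 305.6768]
cap 0.7 [0.3816 0.2714 0.0086] [214.1378 286.0803]
cap 0.67 [ 0.4362 -0.0644  0.0899] [370.3315 333.0775]
cap 0.61 [0.5651 0.2639 0.0296] [308.079 247.565]
scale 0.88 [0.5268 0.1893 0.0307] [313.7399 269.4695]
cross_driver 0.78 [ 0.4406 -0.0655  0.0865] [373.6397 334.5242]
cross_driver 0.36 [0.4966 0.4186 0.0174] [235.8537 233.294 ]
tape_roll 0.75 [0.4944 0.4209 0.0176] [234.3188 233.0472]
garlic 0.66 [0.6564 0.0106 0.0293] [447.0856 292.4341]
garlic 0.47 [0.5278 0.1923 0.0281] [313.2555 269.9166]
slot 0.71 [0.5675 0.2588 0.0289] [310.742  248.6081]
slot 0.66 [0.3787 0.2704 0.008 ] [212.8144 287.1216]
```

Run:
```python
from h import *
t=cv2.imread("pics/top0.png");s=cv2.imread("pics/side0.png")
a=cv2.resize(t[170:350,160:520],None,fx=2.2,fy=2.2,interpolation=3)
cv2.imwrite("pics/topA.png",a)
b=cv2.resize(t[190:240,255:305],(400,400),interpolation=3);c=cv2.resize(t[205:305,415:515],(400,400),interpolation=3)
cv2.imwrite("pics/det.png",np.hstack([b,c]))
```

```text
(no output)
```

View pics/topA.png

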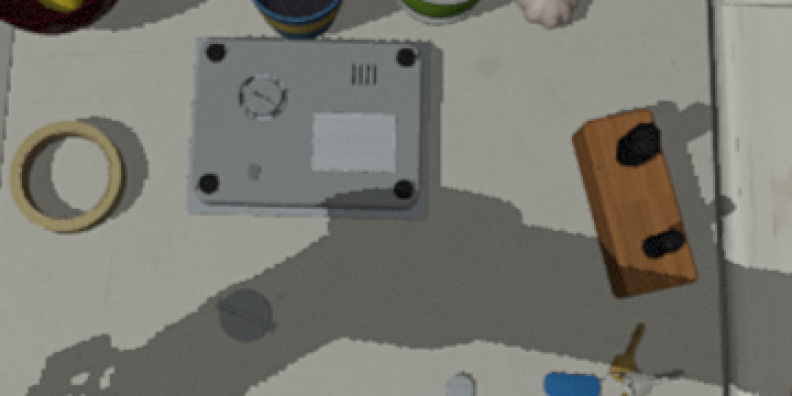

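View pics/det.png

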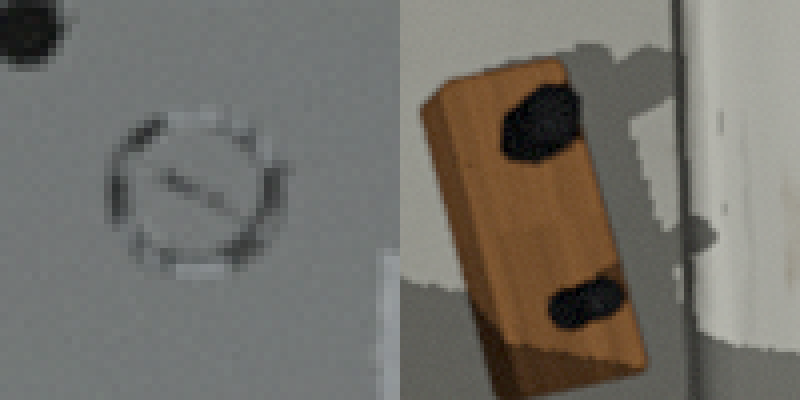

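View pics/side0.png

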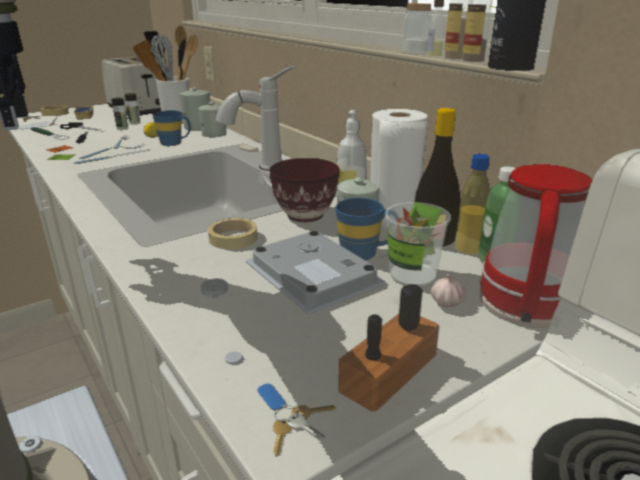

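The top view shows the scale with the cap at about px (279,214), its slot running from (275,212) to (284,216.5). The stand's flat driver is at (450,234) and the slim cross driver at (460,280). The bigger look-alike cap lies on the worktop at (270,313). Next I'll measure these more finely.

Run:
```python
from h import *
np.set_printoptions(precision=4,suppress=True)
P={}
for n in("top","side"):
    acc=0
    for i in range(6):
        p=viewer.camera(n);acc=acc+p["img"].astype(float)
    p["img"]=acc/6;P[n]=p
import pickle;pickle.dump(P,open("p0.pkl","wb"))
# feet
est=np.array([0.5396,0.2169])
for n in P:
    g=P[n]["img"].mean(2).astype(np.uint8)
    c0=[ray(P["top"],160+u/2.2,170+v/2.2,.031) for u,v in((216,52),(405,57),(208,184),(403,189))]
    out=[]
    for c in c0:
        u,v=proj(P[n],c);x,y=int(round(u)),int(round(v));w=8
        sub=255-g[y-w:y+w+1,x-w:x+w+1].astype(float);wt=np.clip(sub-170,0,None)
        yy,xx=np.mgrid[-w:w+1,-w:w+1];cu=x+(wt*xx).sum()/wt.sum();cv=y+(wt*yy).sum()/wt.sum()
        out.append(ray(P[n],cu,cv,.031))
    out=np.array(out);print(n,out[:,:2],"mean",out.mean(0)[:2]);
    e=[out[0]-out[1],out[2]-out[3]];print([np.degrees(np.arctan2(-d[0],d[1])) for d in e], [np.linalg.norm(d) for d in e])
# top view stand corners
for u,v in((445,85),(563,60),(647,368),(520,393)): print(ray(P["top"],415+(u-400)/4,205+v/4,.05)[:2])
for u,v in((275,212.2),(284.4,216.5)): print("slot",ray(P["top"],u,v,.031)[:2])
# rectified ortho views of cap at z=.031, 0.2mm/px; and driver crops
W=[]
for n in P:
    c=np.array([.5655,.2645]);N=400;r=.025
    # image: right=-y, up=+x
    m=np.zeros((N,N,2),np.float32)
    for i in range(N):
        for j in range(N):
            m[i,j]=proj(P[n],[c[0]+r-2*r*i/N,c[1]+r-2*r*j/N,.031])
    im=cv2.remap(P[n]["img"].astype(np.float32),m[...,0],m[...,1],cv2.INTER_CUBIC)
    im=np.clip((im-im.min())/(im.max()-im.min())*255,0,255);W.append(im)
cv2.imwrite("pics/rect.png",np.hstack(W))
t=cv2.resize(P["top"]["img"][205:265,420:480],(400,400),interpolation=2);s=cv2.resize(P["side"]["img"][275:345,375:445],(400,400),interpolation=2)
cv2.imwrite("pics/drv.png",np.clip(np.hstack([t,s])*2,0,255))
```

```text
top [[0.6067 0.3078]
 [0.6066 0.1412]
 [0.4908 0.3078]
 [0.487  0.1429]] mean [0.5478 0.2249]
[np.float64(-0.03487039395573364), np.float64(-1.337894765881856)] [np.float64(0.1665487383171695), np.float64(0.16494691855902036)]
side [[0.6069 0.3072]
 [0.6062 0.1418]
 [0.4904 0.3071]
 [0.4878 0.1412]] mean [0.5478 0.2243]
[np.float64(-0.23140909027804657), np.float64(-0.8757532854125719)] [np.float64(0.16537498970492234), np.float64(0.16588002980995634)]
[ 0.5463 -0.0087]
[ 0.5596 -0.0631]
[ 0.4192 -0.0966]
[ 0.4065 -0.0398]
slot [0.5704 0.273 ]
slot [0.5624 0.2548][ WARN:0@19.012] global loadsave.cpp:1063 imwrite_ Unsupported depth image for selected encoder is fallbacked to CV_8U.
```

View pics/rect.png

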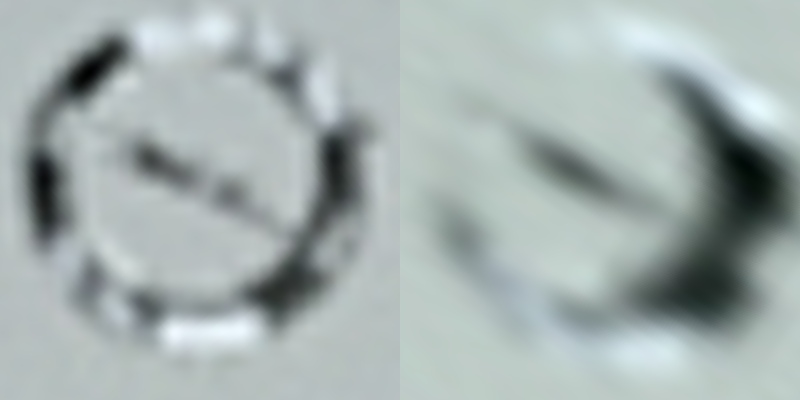

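View pics/drv.png

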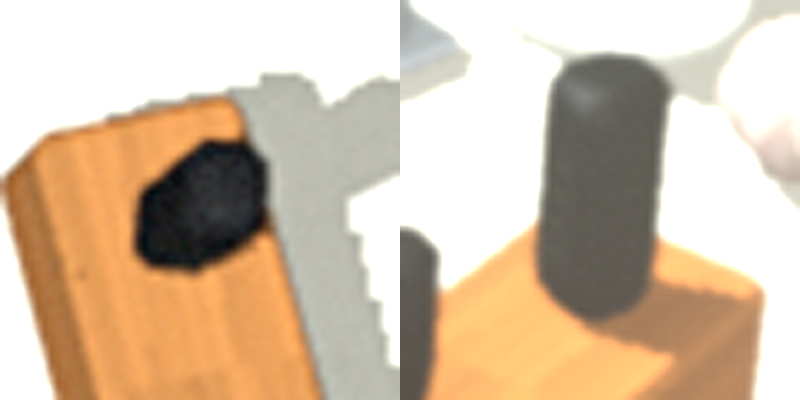

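```bash
cat > fit.py <<'E'
from h import *
import pickle
from scipy.optimize import minimize
np.set_printoptions(precision=4,suppress=True)
P=pickle.load(open("p0.pkl","rb"))
a,b,k=.0135,.011,.005
oct_=np.array([(a,b-k),(a-k,b),(-a+k,b),(-a,b-k),(-a,-b+k),(-a+k,-b),(a-k,-b),(a,-b+k)])
S=4
def hull(n,q):
    c,s=np.cos(q[2]),np.sin(q[2]);pts=[]
    for z,f in((.05,.8),(.060,1),(.106,1),(.112,.75)):
        for x,y in oct_*f: pts.append(proj(P[n],[q[0]+c*x-s*y,q[1]+s*x+c*y,z]))
    return cv2.convexHull(np.array(pts,np.float32))
M={}
for n,(x0,y0,x1,y1) in dict(top=(430,215,470,256),side=(392,275,428,336)).items():
    g=P[n]["img"].max(2)[y0:y1,x0:x1]
    g=cv2.resize(g,None,fx=S,fy=S,interpolation=cv2.INTER_CUBIC)
    M[n]=((g<40).astype(np.uint8),x0,y0)
    print(n,M[n][0].sum()/S/S)
def cost(q):
    t=0
    for n in M:
        m,x0,y0=M[n];im=np.zeros_like(m)
        h=(hull(n,q)-[x0-.5,y0-.5])*S-.5
        cv2.fillPoly(im,[np.round(h*16).astype(np.int32)],1,shift=4)
        t+=1-(im&m).sum()/(im|m).sum()
    return t
for y in range(-90,90,15):
    r=min((minimize(cost,[.5218+dx,-.043,np.radians(y)],method="Nelder-Mead",options=dict(initial_simplex=[[.5218+dx,-.043,np.radians(y)],[.5268,-.043,np.radians(y)],[.5218,-.038,np.radians(y)],[.5218,-.043,np.radians(y+8)]])) for dx in(0,)),key=lambda r:r.fun)
    print(y,r.fun,r.x[:2],np.degrees(r.x[2]))
# slot
for n in P:
    N=300;r=.014;c=np.array([.5682,.2645])
    i,j=np.mgrid[:N,:N];X=c[0]+r-2*r*i/N;Y=c[1]+r-2*r*j/N
    m=np.array([[proj(P[n],[X[u,v],Y[u,v],.031]) for v in range(N)] for u in range(N)],np.float32)
    im=cv2.remap(P[n]["img"].mean(2).astype(np.float32),m[...,0],m[...,1],cv2.INTER_LINEAR)
    for rr in(.009,.0105):
      d=np.hypot(X-c[0],Y-c[1])<rr
      w=np.clip(np.median(im[d])-3-im,0,None)*d
      mx,my=(w*X).sum()/w.sum(),(w*Y).sum()/w.sum()
      C=np.cov(np.array([X.ravel(),Y.ravel()]),aweights=w.ravel());e,V=np.linalg.eigh(C)
      print(n,rr,"slot",mx,my,"dir",np.degrees(np.arctan2(V[1,1],V[0,1]))%180,np.sqrt(e))
E
python3 fit.py
```

```text
top 279.75
side 0.0
-90 1.157428791377983 [ 0.5231 -0.0427] -80.49947981661681
-75 1.1546052631578947 [ 0.5224 -0.042 ] -73.55429155409367
-60 1.155430347775403 [ 0.5221 -0.0425] -70.1994903630407
-45 1.1350552050473186 [ 0.5223 -0.0422] -32.34684309945125
-30 1.135214579659024 [ 0.5225 -0.0421] -25.187631605257568
-15 1.1229894076108278 [ 0.5231 -0.0423] -11.131071241090755
0 1.1217118178248922 [ 0.5225 -0.0423] -9.232024065818218
15 1.1605798192771084 [ 0.523  -0.0416] 13.56405903380594
30 1.1546134663341645 [ 0.5223 -0.0429] 34.0821920010288
45 1.1603286833556279 [ 0.523  -0.0425] 37.04278332401903
60 1.1919659385412809 [ 0.5225 -0.0435] 62.52650875700597
75 1.1651060577106822 [ 0.5227 -0.0423] 89.99748434011548
top 0.009 slot 0.5685690460698285 0.2664685707525841 dir 65.26309391725654 [0.0013 0.0048]
top 0.0105 slot 0.5685961143784739 0.2665281121449544 dir 64.90391320964218 [0.0013 0.0053]
side 0.009 slot 0.5684795587022955 0.26652600791234077 dir 61.814994740404096 [0.0012 0.0042]
side 0.0105 slot 0.5683676233554196 0.26627247338971266 dir 61.73276632522389 [0.0013 0.005 ]
```

```bash
sed -i 's/(g<40)/(g<(40 if n=="top" else 62))/; /^# slot/,$d' fit.py; python3 fit.py
```

```text
top 279.75
side 800.4375
-90 0.336493471839321 [ 0.523  -0.0418] -94.83706226746247
-75 0.3609265887192361 [ 0.5228 -0.0418] -77.96639231824419
-60 0.3227598566308244 [ 0.5227 -0.0422] -39.68419390405271
-45 0.3231097916820609 [ 0.5225 -0.0418] -41.682780343148345
-30 0.34348745407943915 [ 0.5229 -0.0418] -24.156828461143853
-15 0.3097511827165462 [ 0.5225 -0.0419] -1.3110656406943588
0 0.3090745795098011 [ 0.5232 -0.0419] 0.38562966134596355
15 0.26516241273780305 [ 0.5226 -0.0415] 34.33264913814516
30 0.2647377605722848 [ 0.5221 -0.0419] 33.57506088477032
45 0.257103128455866 [ 0.5223 -0.042 ] 34.19640881795041
60 0.3033668806036546 [ 0.523  -0.0407] 52.969327695201656
75 0.337033581400056 [ 0.523  -0.0429] 85.15724339774626
```

```bash
python3 - <<'E'
s=open("fit.py").read()
i=s.index("oct_=");j=s.index("S=4")
s=s[:i]+'th=np.radians(np.r_[-54.6:54.7:13.65,125.4:234.7:13.65])\noct_=.0135*np.c_[np.cos(th),np.sin(th)]\n'+s[j:]
s=s.replace("    return t\n","    return t\n",1)
s+='\nfor y in range(-90,90,15): print(y,[round(min(cost([r.x[0]+dx,r.x[1]+dy,np.radians(y)]) for dx in np.arange(-.002,.0021,.0005) for dy in np.arange(-.002,.0021,.0005)),3)])\n'
open("fit2.py","w").write(s)
E
python3 fit2.py
```

```text
top 279.75
side 800.4375
-90 0.2747078808542113 [ 0.5225 -0.0419] -89.67423483929815
-75 0.2657682302555022 [ 0.5224 -0.0425] -72.25454173673175
-60 0.27369888304412693 [ 0.5225 -0.0426] -65.85180420807895
-45 0.25198867957517945 [ 0.5221 -0.0419] -30.685033718615863
-30 0.24547233786141032 [ 0.5227 -0.0423] -27.417715821952907
-15 0.22252848312937468 [ 0.5223 -0.0422] -11.653262431350129
0 0.22989738286510697 [ 0.5222 -0.0418] 0.06145308219191906
15 0.22891843575419002 [ 0.5228 -0.042 ] 20.05271200439326
30 0.21849242422923754 [ 0.5225 -0.0419] 33.31107027459817
45 0.24396090954719296 [ 0.5221 -0.0416] 53.728309603973855
60 0.24519329057516348 [ 0.5223 -0.0413] 54.67555624729293
75 0.2655018238435287 [ 0.5226 -0.0421] 76.59405882554903
-90 [np.float64(0.269)]
-75 [np.float64(0.277)]
-60 [np.float64(0.299)]
-45 [np.float64(0.293)]
-30 [np.float64(0.254)]
-15 [np.float64(0.242)]
0 [np.float64(0.242)]
15 [np.float64(0.244)]
30 [np.float64(0.23)]
45 [np.float64(0.274)]
60 [np.float64(0.267)]
75 [np.float64(0.277)]
```

send_rows([
  [0,0,0,-0.837,-0.434,0,-1],
  [0,0,0,-0.837,-0.434,0,-1],
  [0,0,0,-0.837,-0.434,0,-1],
  [0,0,0,-0.837,-0.434,0,-1],
  [0,0,0,-0.837,-0.434,0,-1],
  [0,0,0,-0.837,-0.434,0,-1],
  [0,0,0,-0.837,-0.434,0,-1],
  [0,0,0,-0.837,-0.434,0,-1],
  [0,0,0,-0.837,-0.434,0,-1],
  [0,0,0,-0.837,-0.434,0,-1],
  [0,0,-0.166,0,0,0,-1],
  [0,0,-0.166,0,0,0,-1],
  [0,0,-0.166,0,0,0,-1],
  [0,0,-0.166,0,0,0,-1],
  [0,0,0,0,0,0,-1],
])

```text
time_s: 3.38
tcp_pos: [0.3888, 0.3958, 0.2313]
tool_rot: [[-0.937, -0.349, -0.0], [-0.349, 0.937, 0.0], [0.0, 0.0, -1.0]]
contact_force: [-0.2, -0.9, 0.5]
gripper_width: 0.0852
grasp_force: 0.0
```

```bash
cat >> h.py <<'E'
np.set_printoptions(precision=4,suppress=True)
def st(): 
    s=monitor.get_state();R=np.array(s["tool_rot"]);print("t",s["time_s"],"q",np.round(s["joint_positions"],1),"tcp",s["tcp_pos"],"yawx",np.degrees(np.arctan2(R[1,0],R[0,0])),"zax",R[:,2],"F",s["contact_force"],"M",s["torque"],"w",s["gripper_width"]);return s
def to(target,yaw=None):
    s=st();R=np.array(s["tool_rot"]);d=R.T@(np.array(target)-s["tcp_pos"])/.03;print("shift units",d)
    if yaw is not None:
        c,q=np.cos(np.radians(yaw)),np.sin(np.radians(yaw))
        T=np.array([[c,q,0],[q,-c,0],[0,0,-1.]]);print("rotvec",cv2.Rodrigues(R.T@T)[0].ravel())
E
python3 -c "
from h import *
to([.5224,-.042,.16],200)"
```

```text
t 3.375 q [-52.9  13.2   4.9  90.   -1.1  76.8  62.6] tcp [0.3888 0.3958 0.2313] yawx -159.59571319464212 zax [-0.0001  0.0001 -1.    ] F [-0.1951 -0.9204  0.5124] M [0.0144 0.0047 0.0289] w 0.08522026417725669
shift units [  0.9145 -15.2314   2.3761]
rotvec [ 0.0001 -0.      0.0071]
```

send_rows([
  [0,0,0,0.057,-0.952,0,-1],
  [0,0,0,0.057,-0.952,0,-1],
  [0,0,0,0.057,-0.952,0,-1],
  [0,0,0,0.057,-0.952,0,-1],
  [0,0,0,0.057,-0.952,0.1,-1],
  [0,0,0,0.057,-0.952,0.1,-1],
  [0,0,0,0.057,-0.952,0.1,-1],
  [0,0,0,0.057,-0.952,0.1,-1],
  [0,0,0,0.057,-0.952,0.2,-1],
  [0,0,0,0.057,-0.952,0.2,-1],
  [0,0,0,0.057,-0.952,0.2,-1],
  [0,0,0,0.057,-0.952,0.2,-1],
  [0,0,0,0.057,-0.952,0.25,-1],
  [0,0,0,0.057,-0.952,0.25,-1],
  [0,0,0,0.057,-0.952,0.25,-1],
  [0,0,0,0.057,-0.952,0.25,-1],
  [0,0,0,0,0,0,-1],
  [0,0,0,0,0,0,-1],
])

```text
time_s: 5.62
tcp_pos: [0.5229, -0.0411, 0.1654]
tool_rot: [[-0.938, -0.348, -0.0], [-0.348, 0.938, 0.0], [-0.0, 0.0, -1.0]]
contact_force: [0.6, -0.1, -0.7]
gripper_width: 0.0857
grasp_force: 0.0
```

```bash
python3 -c "
from h import *
to([.5224,-.042,.066],200)"
```

```text
t 5.625 q [-20.8  12.5  25.3 100.8  -5.8  68.  116.5] tcp [ 0.5229 -0.0411  0.1654] yawx -159.63650786244835 zax [-0.0001  0.0004 -1.    ] F [ 0.6257 -0.0807 -0.719 ] M [ 0.0047 -0.022   0.0044] w 0.08571357013767833
shift units [ 0.0264 -0.0246  3.312 ]
rotvec [0.0004 0.     0.0063]
```

send_rows([
  [0,0,0,0.025,-0.025,0.662,-1],
  [0,0,0,0,0,0.662,-1],
  [0,0,0,0,0,0.662,-1],
  [0,0,0,0,0,0.662,-1],
  [0,0,0,0,0,0.662,-1],
  [0,0,0,0,0,0,0],
  [0,0,0,0,0,0,0.3],
  [0,0,0,0,0,0,0.6],
  [0,0,0,0,0,0,1],
  [0,0,0,0,0,0,1],
  [0,0,0,0,0,0,1],
  [0,0,0,0,0,0,1],
  [0,0,0,0,0,0,1],
])

```text
time_s: 7.25
tcp_pos: [0.5232, -0.0426, 0.0671]
tool_rot: [[-0.937, -0.35, 0.002], [-0.35, 0.937, 0.001], [-0.002, -0.0, -1.0]]
contact_force: [-0.9, 0.7, 6.3]
gripper_width: 0.0248
grasp_force: 58.5
```

```bash
python3 -c "
from h import *
st()"
```

```text
t 7.25 q [-19.1  19.   24.2 106.9  -9.3  55.9 119.6] tcp [ 0.5232 -0.0426  0.0671] yawx -159.53161310744642 zax [ 0.0017  0.0005 -1.    ] F [-0.9494  0.6578  6.3075] M [0.1403 0.2408 0.0294] w 0.024810678582429017
```

send_rows([
  [0,0,0,0,0,0,0.1],
  [0,0,0,0,0,0,0.1],
  [0,0,-0.11,0,0,0,0.1],
  [0,0,-0.11,0,0,0,0.1],
  [0,0,0,0,0,0,0.4],
  [0,0,0,0,0,0,1],
  [0,0,0,0,0,0,1],
  [0,0,0,0,0,0,1],
])

```text
time_s: 8.25
tcp_pos: [0.5225, -0.0429, 0.0661]
tool_rot: [[-0.838, -0.545, -0.0], [-0.545, 0.838, -0.0], [0.0, -0.0, -1.0]]
contact_force: [-2.0, -1.0, 2.3]
gripper_width: 0.0261
grasp_force: 58.8
```

```bash
python3 -c "
from h import *
st()"
```

```text
t 8.25 q [-17.2  18.8  21.9 106.9  -8.4  55.8 131.4] tcp [ 0.5225 -0.0429  0.0661] yawx -146.97408207499558 zax [-0.0001 -0.0001 -1.    ] F [-1.9566 -1.0227  2.3209] M [-0.0321  0.3271 -0.0253] w 0.026089062596202084
```

send_rows([
  [0,0,0,0,0,0,0.1],
  [0,0,0,0,0,0,0.1],
  [0,0,0.15,0,0,0,0.1],
  [0,0,0.15,0,0,0,0.1],
  [0,0,0.15,0,0,0,0.1],
  [0,0,0,0,0,0,0.4],
  [0,0,0,0,0,0,1],
  [0,0,0,0,0,0,1],
  [0,0,0,0,0,0,1],
])

```text
time_s: 9.38
tcp_pos: [0.5225, -0.0427, 0.066]
tool_rot: [[-0.992, -0.128, 0.0], [-0.128, 0.992, 0.0], [-0.0, 0.0, -1.0]]
contact_force: [-1.3, 0.4, 2.0]
gripper_width: 0.0224
grasp_force: 58.6
```

```bash
python3 -c "
from h import *
st()"
```

```text
t 9.375 q [-21.   19.3  26.5 107.1 -10.3  55.9 107.3] tcp [ 0.5225 -0.0427  0.066 ] yawx -172.6564188054911 zax [ 0.0001  0.0001 -1.    ] F [-1.3307  0.4081  1.9606] M [0.1231 0.0804 0.0192] w 0.02239893708514651
```

send_rows([
  [0,0,0,0,0,-0.3,1],
  [0,0,0,0,0,-0.6,1],
  [0,0,0,0,0,-0.9,1],
  [0,0,0,0,0,-0.9,1],
  [0,0,0,0,0,-0.9,1],
  [0,0,0,0,0,0,1],
  [0,0,0,0,0,0,1],
])

```text
time_s: 10.25
tcp_pos: [0.5221, -0.0428, 0.1735]
tool_rot: [[-0.992, -0.127, -0.001], [-0.127, 0.992, 0.0], [0.001, 0.0, -1.0]]
contact_force: [0.0, -0.2, -1.5]
gripper_width: 0.0224
grasp_force: 58.7
```

send_rows([
  [0,0,0,-0.235,0.83,0,1],
  [0,0,0,-0.235,0.83,0,1],
  [0,0,0,-0.235,0.83,0,1],
  [0,0,0,-0.235,0.83,0,1],
  [0,0,0,-0.235,0.83,0,1],
  [0,0,0,-0.235,0.83,0,1],
  [0,0,0,-0.235,0.83,0,1],
  [0,0,0,-0.235,0.83,0,1],
  [0,0,0,-0.235,0.83,0,1],
  [0,0,0,-0.235,0.83,0,1],
  [0,0,0,-0.235,0.83,0,1],
  [0,0,0,-0.235,0.83,0,1],
  [0,0,-0.163,0,0,0.2,1],
  [0,0,-0.163,0,0,0.4,1],
  [0,0,-0.163,0,0,0.4,1],
  [0,0,-0.163,0,0,0.4,1],
  [0,0,-0.163,0,0,0.4,1],
  [0,0,-0.163,0,0,0.4,1],
  [0,0,0,0,0,0.2,1],
  [0,0,0,0,0,0,1],
])

```text
time_s: 12.75
tcp_pos: [0.5682, 0.2644, 0.1014]
tool_rot: [[-0.452, -0.892, -0.001], [-0.892, 0.452, -0.001], [0.001, 0.001, -1.0]]
contact_force: [0.5, 0.1, -1.1]
gripper_width: 0.0226
grasp_force: 58.7
```

Run:
```python
from h import *
import pickle
to([.5682,.2645,.100],243.5)
P={}
W=[]
for n in("top","side"):
    acc=0
    for i in range(4):
        p=viewer.camera(n);acc=acc+p["img"].astype(float)
    p["img"]=acc/4;P[n]=p
    tip=[.5682,.2645,.05];u,v=map(int,proj(p,tip));print(n,u,v)
    c=p["img"][v-30:v+30,u-30:u+30];W.append(cv2.resize(np.clip(c*1.5,0,255).astype(np.uint8),(400,400),interpolation=2))
pickle.dump(P,open("p1.pkl","wb"));cv2.imwrite("pics/tip1.png",np.hstack(W))
```

```text
t 12.75 q [-34.   27.3   8.3  88.2  -4.2  64.8 128.3] tcp [0.5682 0.2644 0.1014] yawx -116.88671379963314 zax [-0.0011 -0.0005 -1.    ] F [ 0.4847  0.0737 -1.0984] M [-0.0156  0.0553 -0.0161] w 0.022622989732240684
shift units [-0.0014  0.002   0.0463]
rotvec [ 0.0008 -0.0009 -0.0067]
top 278 210
side 309 236
```

View pics/tip1.png

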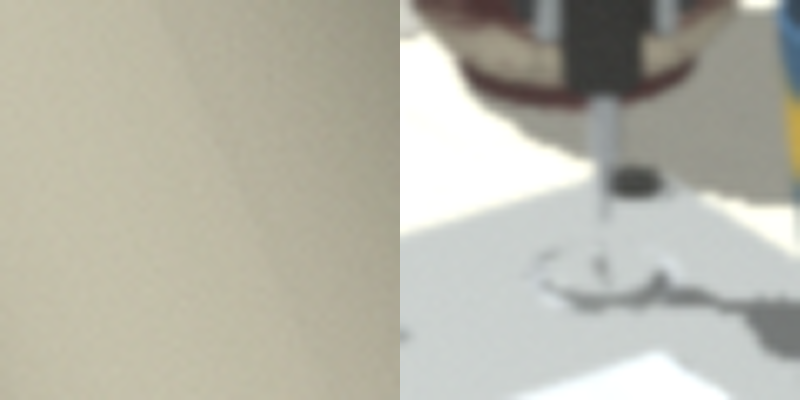

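Run:
```python
from h import *
import pickle
p=pickle.load(open("p1.pkl","rb"))["side"];g=p["img"].mean(2)
p0=pickle.load(open("p0.pkl","rb"))["side"]["img"].mean(2)
for z in(.085,.07,.06,.054,.0474,.031,.0275): print(z,proj(p,[.5682,.2645,z]))
print("tip shift per mm along slot normal",proj(p,[.5682-.000892,.2645+.000452,.0474])-proj(p,[.5682,.2645,.0474]))
for r in range(216,250): print(r,np.round(g[r,302:318]).astype(int))
print("before");
for r in range(238,254): print(r,np.round(p0[r,300:320]).astype(int))
```

```text
0.085 [308.8622 219.144 ]
0.07 [308.9893 226.8372]
0.06 [309.073  231.9039]
0.054 [309.1229 234.9205]
0.0474 [309.1774 238.2187]
0.031 [309.3113 246.3242]
0.0275 [309.3397 248.0377]
tip shift per mm along slot normal [-0.55    0.0361]
216 [84 62 45 40 39 40 39 39 37 38 38 39 44 61 77 78]
217 [80 60 44 40 39 39 39 38 39 39 39 38 41 50 59 56]
218 [70 59 45 38 39 38 40 39 39 38 39 38 39 42 44 44]
219 [53 48 43 39 41 43 45 46 45 42 40 39 40 43 46 52]
220 [44 44 43 44 47 57 66 70 68 60 49 48 52 58 65 77]
221 [54 53 50 51 59 76 88 94 91 80 69 71 78 86 89 93]
222 [ 79  76  73  72  79  90  99 102  99  91  87  90  95  98  99  98]
223 [ 96  94  92  94  96 101 102 102 101  95  94  97  99  99 100 100]
224 [100  98  99 100 102 106 106 104 101  96  95  99 100 100 101  99]
225 [100  99  99  99 103 107 107 105 101  96  95  98  99  99  99 100]
226 [ 99 100  99 100 102 107 108 105 101  96  95  97  99  98  98  99]
227 [113 104 100 100 103 108 108 104 102  96  95  97  99  98 100  99]
228 [147 126 113 105 105 109 108 105 102  97  96  98  99  99  99  99]
229 [171 161 146 128 122 119 113 106 103  99  96  9
[... 2117 characters left out ...]
150]
246 [134 138 140 140 140 140 139 134 121 114 128 137 139 140 140 139 138 131
 131 143]
247 [137 137 141 142 141 140 139 137 129 123 129 136 139 139 139 138 131 118
 116 135]
248 [129 128 137 140 139 137 138 138 134 129 129 136 140 137 133 126 113 106
 120 141]
249 [134 127 127 125 123 125 128 131 131 130 128 131 128 122 114 103  97 106
 131 150]
250 [146 143 135 123 111 106 107 108 110 110 111 110 107 102  97  92  91 104
 125 141]
251 [145 147 147 138 123 107  99  98  99 102 106 107 104 101  98  98 104 115
 127 136]
252 [141 143 142 138 131 119 111 109 108 116 127 129 128 123 118 121 128 132
 136 139]
253 [140 140 139 139 137 134 132 131 130 133 138 139 138 136 134 136 138 139
 139 140]
```

The side view shows the thin blade tip at about px (309.4,239) directly above the slot at (309,246). I'll nudge about 0.5 mm along tool y, then come down.

send_rows([
  [0,0,0,0,0.017,0.15,1],
  [0,0,0,0,0,0.15,1],
  [0,0,0,0,0,0.12,1],
  [0,0,0,0,0,0.07,1],
  [0,0,0,0,0,0.07,1],
  [0,0,0,0,0,0.07,1],
  [0,0,0,0,0,0,1],
  [0,0,0,0,0,0,1],
])

```text
time_s: 14.15
tcp_pos: [0.5681, 0.2647, 0.0834]
tool_rot: [[-0.449, -0.894, 0.0], [-0.894, 0.449, 0.0], [-0.0, -0.0, -1.0]]
contact_force: [-0.1, 0.0, 2.6]
gripper_width: 0.0223
grasp_force: 58.9
```

Run:
```python
from h import *
st()
p=viewer.camera("side");u,v=map(int,proj(p,[.5682,.2645,.04]))
cv2.imwrite("pics/tip2.png",cv2.resize(np.clip(p["img"][v-24:v+24,u-32:u+32]*1.5,0,255).astype(np.uint8),(800,600),interpolation=2))
```

```text
t 14.15 q [-33.9  28.3   8.1  89.3  -4.3  62.7 128.6] tcp [0.5681 0.2647 0.0834] yawx -116.67507652587518 zax [ 0.0003  0.0002 -1.    ] F [-0.0545  0.0425  2.6467] M [-0.0721  0.1062  0.0078] w 0.022340053321971035
```

View pics/tip2.png

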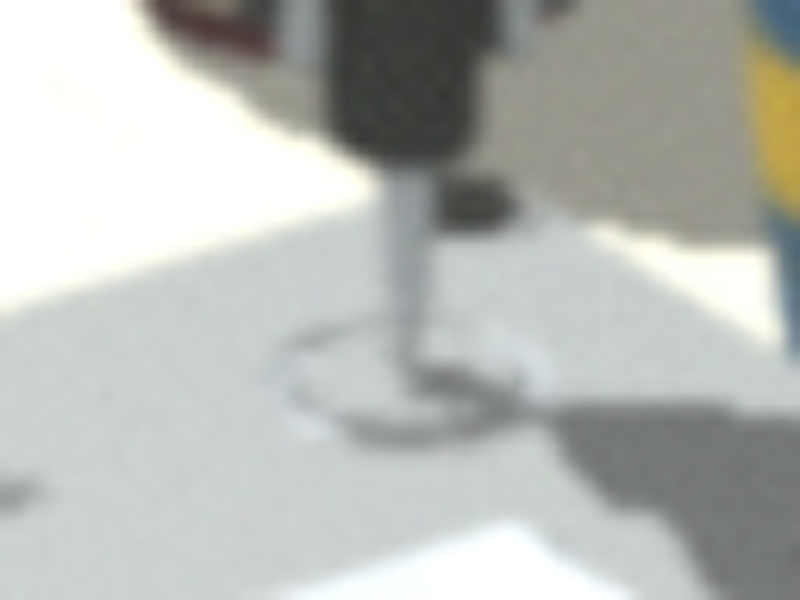

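send_rows([
  [0,0,0,0,0.01,0,1],
  [0,0,0,0,0.01,0,1],
  [0,0,0,0,0,0,1],
])

```text
time_s: 14.58
tcp_pos: [0.5678, 0.2647, 0.0832]
tool_rot: [[-0.449, -0.893, 0.001], [-0.893, 0.449, -0.0], [-0.0, -0.001, -1.0]]
contact_force: [1.1, -0.4, 3.1]
gripper_width: 0.0225
grasp_force: 58.9
```

send_rows([
  [0,0,0,0,0.01,0,1],
  [0,0,0,0,0.01,0,1],
  [0,0,0,0,0,0,1],
])

```text
time_s: 14.95
tcp_pos: [0.5671, 0.2651, 0.0832]
tool_rot: [[-0.449, -0.894, 0.0], [-0.894, 0.449, 0.0], [-0.0, -0.0, -1.0]]
contact_force: [0.7, -1.0, 2.4]
gripper_width: 0.0226
grasp_force: 58.9
```

send_rows([
  [0,0,0,0,-0.02,0,1],
  [0,0,0,0,-0.02,0,1],
  [0,0,0,0,-0.02,0,1],
  [0,0,0,0,0,0,1],
])

```text
time_s: 15.45
tcp_pos: [0.5682, 0.2646, 0.0829]
tool_rot: [[-0.449, -0.894, -0.001], [-0.894, 0.449, 0.0], [0.0, 0.001, -1.0]]
contact_force: [-1.3, 0.7, 2.6]
gripper_width: 0.0222
grasp_force: 59.1
```

send_rows([
  [0,0,0,0,-0.01,0,1],
  [0,0,0,0,-0.01,0,1],
  [0,0,0,0,0,0,1],
])

```text
time_s: 15.82
tcp_pos: [0.5692, 0.264, 0.0831]
tool_rot: [[-0.449, -0.894, 0.0], [-0.894, 0.449, -0.0], [0.0, -0.0, -1.0]]
contact_force: [0.1, 1.4, 1.9]
gripper_width: 0.0226
grasp_force: 59.0
```

send_rows([
  [0,0,0,0,-0.01,0,1],
  [0,0,0,0,-0.01,0,1],
  [0,0,0,0,-0.01,0,1],
  [0,0,0,0,0,0,1],
])

```text
time_s: 16.32
tcp_pos: [0.57, 0.2636, 0.0831]
tool_rot: [[-0.449, -0.894, 0.0], [-0.894, 0.449, 0.0], [-0.0, -0.0, -1.0]]
contact_force: [-1.0, 0.9, 3.4]
gripper_width: 0.0228
grasp_force: 59.0
```

send_rows([
  [0,0,0,0,-0.01,0,1],
  [0,0,0,0,-0.01,0,1],
  [0,0,0,0,-0.01,0,1],
  [0,0,0,0,0,0,1],
])

```text
time_s: 16.82
tcp_pos: [0.5708, 0.2632, 0.0831]
tool_rot: [[-0.449, -0.894, 0.0], [-0.894, 0.449, 0.0], [-0.0, -0.0, -1.0]]
contact_force: [-1.3, 1.1, 3.5]
gripper_width: 0.0227
grasp_force: 59.0
```

send_rows([
  [0,0,0,0,0,-0.5,1],
  [0,0,0,0.9,0,-0.2,1],
  [0,0,0,0.9,0,0,1],
  [0,0,0,0.9,0,0,1],
  [0,0,0,0.9,0,0,1],
  [0,0,0,0.9,0,0,1],
  [0,0,0,0,0,0,1],
])

```text
time_s: 17.7
tcp_pos: [0.51, 0.14, 0.1049]
tool_rot: [[-0.452, -0.892, 0.0], [-0.892, 0.452, -0.001], [0.001, -0.001, -1.0]]
contact_force: [-0.7, 0.9, -0.8]
gripper_width: 0.0229
grasp_force: 58.8
```

Run:
```python
from h import *
import pickle
st()
P={}
W=[]
for n in("top","side"):
    acc=0
    for i in range(5):
        p=viewer.camera(n);acc=acc+p["img"].astype(float)
    p["img"]=acc/5;P[n]=p
    N=400;r=.025;c=[.5682,.2645];i,j=np.mgrid[:N,:N]
    m=np.array([[proj(p,[c[0]+r-2*r*u/N,c[1]+r-2*r*v/N,.031]) for v in range(N)] for u in range(N)],np.float32)
    im=cv2.remap(p["img"].astype(np.float32),m[...,0],m[...,1],cv2.INTER_CUBIC)
    q=im[100:300,100:300];W.append(np.clip((im-q.min())/(q.max()-q.min())*220+10,0,255).astype(np.uint8))
pickle.dump(P,open("p2.pkl","wb"));cv2.imwrite("pics/rect2.png",np.hstack(W))
g=P["top"]["img"].mean(2)
for r in range(206,224): print(r,np.round(g[r,266:294]).astype(int))
```

```text
t 17.7 q [-27.7  16.   10.4 103.7  -3.2  60.6 137. ] tcp [0.51   0.14   0.1049] yawx -116.88419668600464 zax [ 0.0004 -0.0008 -1.    ] F [-0.6823  0.8585 -0.756 ] M [-0.0025 -0.0115  0.0535] w 0.022859688703170445
206 [115 115 115 116 112  94  58  45  62  92 114 117 114 113 115 109  99  91
  81  81  92 108 118 114 115 114 114 114]
207 [115 116 115 114  96  66  45  68  98 115 116 114 114 115 115 115 114 113
 104  82  76 107 122 115 115 115 115 114]
208 [114 116 113 100  82  79  76 100 116 117 116 115 114 115 114 115 115 116
 117 105  78 100 124 114 114 115 115 114]
209 [115 115 108  86  90 111 108 114 116 116 115 116 114 114 114 115 115 115
 116 116 102  96 112 109 112 115 114 115]
210 [115 115 103  86 104 113 108 111 113 112 110 116 117 115 115 114 113 114
 116 115 109  91  86  93  96 108 114 115]
211 [116 115  99  84 106 110 107 109 104  92  85 104 111 113 116 116 115 114
 115 116 116 100  69  72  86 101 116 115]
212 [116 112  89  55  78 105 113 107  98  90  76  74  92 111 116 116 114 115
 115 115 117 100  58  65  95 117 116 116]
213 [115 111  86  46  64  98 116 116 115 113 102  90 
[... 555 characters left out ...]
110 101 112 112  98 120 125 117 114 115 114 116 115 115 116 117
 114  94  68  87 102  97 111 115 114 115]
219 [115 115 115 112 114 108  81  99 125 126 119 116 115 115 115 116 117 114
  98  71  62  80  97 104 115 116 115 115]
220 [115 114 116 116 111  98  84  91 105 120 116 112 114 115 116 111 102  91
  70  59  65  79 102 114 116 115 115 115]
221 [116 116 115 115 113  96  94 113 103  82  85  97  96 100  99  97  77  62
  60  66  75  96 115 117 115 115 114 115]
222 [116 115 114 115 115 107 101 113 116  89  84 102 100  97 101 111 110  93
  71  81  97 110 116 116 115 115 114 115]
223 [115 114 115 114 116 116 111 108 110  99 105 133 132 132 134 137 133 115
  90 104 114 116 116 115 115 114 114 115]
```

View pics/rect2.png

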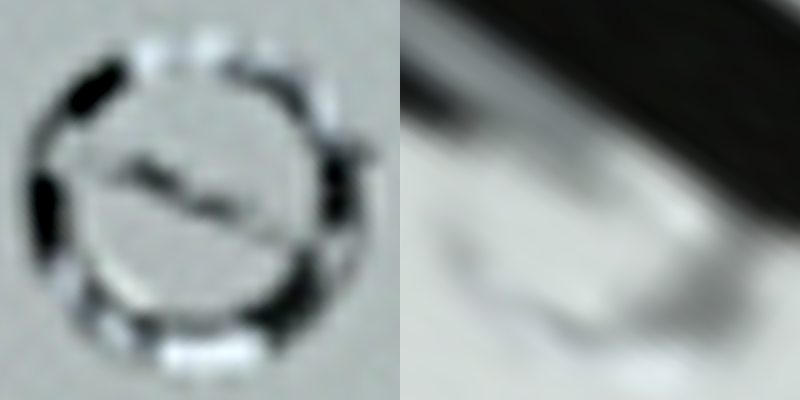

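The top view is clear. The slot's dark line runs from about (130,165) to (245,215) in the 0.125 mm/px rectified crop, so its direction is about 66°. The cap centre has been dragged about 1 mm to +x. I'll fit a strip model for a better value.

```bash
cat > slot.py <<'E'
from h import *
import pickle,sys
from scipy.optimize import least_squares
def fit(p,L=.016,sig=.7):
    g=p["img"].mean(2);u,v=proj(p,[.5685,.2645,.031]);x0,y0=int(u)-8,int(v)-6
    J=np.array([proj(p,[.5685+.001,.2645,.031])-[u,v],proj(p,[.5685,.2655,.031])-[u,v]]).T*1000 # px per m
    A=np.linalg.inv(J)
    sub=g[y0:y0+13,x0:x0+17];S=6
    yy,xx=np.mgrid[:13*S,:17*S];X=np.einsum('ij,jkl->ikl',A,np.array([x0+(xx+.5)/S-.5-u,y0+(yy+.5)/S-.5-v]))
    rad=np.hypot(*(np.array([X[0],X[1]])-np.array([.0005,.0003])[:,None,None]))
    wgt=cv2.resize((rad<.0105).astype(np.float32),(17,13),interpolation=cv2.INTER_AREA)>.99
    def model(q):
        c,s=np.cos(q[2]),np.sin(q[2]);a=(X[0]-q[0])*c+(X[1]-q[1])*s;b=-(X[0]-q[0])*s+(X[1]-q[1])*c
        e=.0003
        sg=lambda t:1/(1+np.exp(-np.clip(t/e*4,-50,50)))
        m=sg(L/2-abs(a))*sg(q[5]/2-abs(b))
        m=cv2.GaussianBlur(m,(0,0),sig*S);m=cv2.resize(m,(17,13),interpolation=cv2.INTER_AREA)
        return q[3]-(q[4]+q[6]*0)*m
    f=lambda q:((model(q)-sub)*wgt).ravel()
    best=None
    for yw in(58,64,70):
        r=least_squares(f,[.0005,.0005,np.radians(yw),np.median(sub),60,.0015,0],x_scale=[.001,.001,.05,5,20,.0005,1])
        if best is None or r.cost<best.cost: best=r
    q=best.x;return [.5685+q[0],.2645+q[1],np.degrees(q[2]),q[4],q[5]*1000,best.cost]
if __name__=="__main__":
  for L in(.012,.014,.016):
    for sig in(.5,.8):
        for f,n in(("p0","top"),("p2","top"),("p0","side"),("p1","side")):
            print(L,sig,f,n,np.array(fit(pickle.load(open(f+".pkl","rb"))[n],L,sig)))
E
python3 slot.py
```

```text
0.012 0.5 p0 top [   0.5691    0.2676   65.6509   42.3169    2.742  1454.9384]
0.012 0.5 p2 top [   0.5694    0.2674   62.5626   49.4341    2.3398 1022.021 ]
0.012 0.5 p0 side [ 0.5685  0.2667 61.9611 26.6131  4.0909 88.2464]
0.012 0.5 p1 side [ 0.5685  0.2666 63.1109 26.0561  4.0563 81.9384]
0.012 0.8 p0 top [   0.5692    0.2679   65.2363  316.185     0.4206 1390.5191]
0.012 0.8 p2 top [   0.5694    0.2674   63.6447  329.0296    0.4064 1091.6102]
0.012 0.8 p0 side [ 0.5686  0.2667 64.3285 49.2605  2.6282 56.1423]
0.012 0.8 p1 side [ 0.5685  0.2667 65.4208 52.1868  2.3854 50.8196]
0.014 0.5 p0 top [   0.5685    0.2664   66.1132   39.9112    2.9912 1023.0759]
0.014 0.5 p2 top [  0.5692   0.267   63.6838  45.1917   2.5901 635.4834]
0.014 0.5 p0 side [ 0.5684  0.2664 61.9922 24.7587  4.2404 69.073 ]
0.014 0.5 p1 side [ 0.5683  0.2663 63.1704 24.2508  4.2103 60.8609]
0.014 0.8 p0 top [   0.5686    0.2666   66.3649  298.1761    0.4457 1060.4732]
0.014 0.8 p2 top [  0.5692   0.267   64.0522 233.8461   0.5788 735.6774]
0.014 0.8 p0 side [ 0.5687  0.267  63.6059 42.869   2.8573 40.7919]
0.014 0.8 p1 side [ 0.5686  0.2669 64.6188 43.773   2.7041 36.742 ]
0.016 0.5 p0 top [  0.5684   0.2661  65.8276  37.3715   3.2492 713.6749]
0.016 0.5 p2 top [  0.5691   0.2667  64.4552  41.2122   2.8014 487.0243]
0.016 0.5 p0 side [ 0.5685  0.2666 62.3134 23.7445  4.3498 56.0322]
0.016 0.5 p1 side [ 0.5684  0.2665 63.0846 23.3034  4.2891 47.9813]
0.016 0.8 p0 top [  0.5685   0.2662  65.9588 282.2134   0.4678 764.6864]
0.016 0.8 p2 top [  0.5692   0.2668  64.6628 238.8404   0.5516 548.3978]
0.016 0.8 p0 side [ 0.5688  0.2672 63.3598 39.063   3.0249 32.6335]
0.016 0.8 p1 side [ 0.5688  0.2672 64.1488 39.5145  2.8881 28.7454]
```

Run:
```python
from h import *
import pickle
P=pickle.load(open("p2.pkl","rb"));W=[]
x=np.array([-.452,-.892,0]);t=np.array([.51,.14,.0509])
for n in P:
    p=P[n];u,v=proj(p,t);x0,y0=int(u)-20,int(v)-28
    im=cv2.resize(np.clip(p["img"][y0:y0+60,x0:x0+40]*1.5,0,255).astype(np.uint8),(400,600),interpolation=2)
    for q in(t-.006*x,t+.006*x,t+[0,0,.007],t+[0,0,.038]):
        a,b=proj(p,q);cv2.circle(im,(int((a-x0+.5)*10),int((b-y0+.5)*10)),3,(0,0,255),-1)
    W.append(im);print(n,x0,y0,u,v)
cv2.imwrite("pics/tip3.png",np.hstack(W))
```

```text
top 325 215 345.0869803265956 243.40433363836863
side 302 245 322.3794604715436 273.78109340330695
```

View pics/tip3.png

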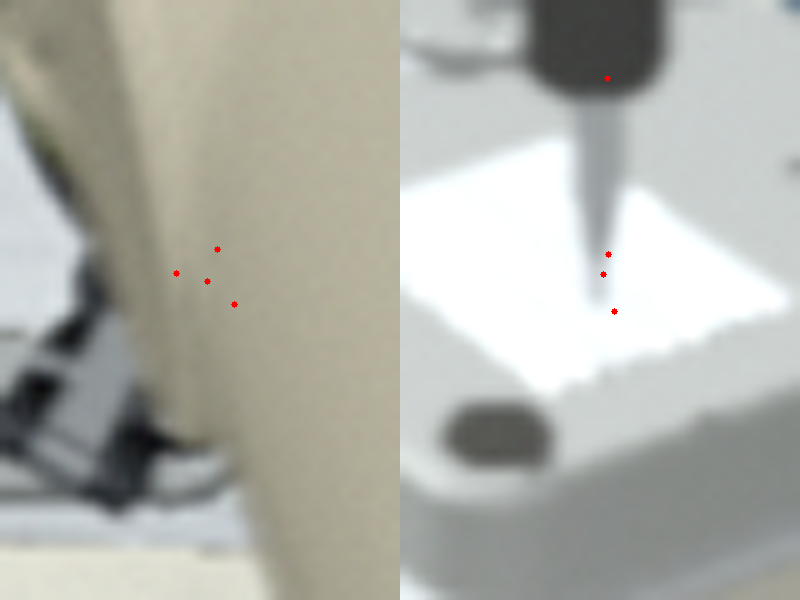

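The side crop shows the blade tip at (597,300) against a predicted (608,300), about 1 px to the left. I'll check whether the arm had settled.

Run:
```python
from h import *
s=st();print(s["qvel"])
p=viewer.camera("side");st()
t=np.array(s["tcp_pos"])-[0,0,.054];print("tip pred",proj(p,t), proj(p,t+[0,0,.02]))
g=p["img"].mean(2)
for r in range(254,278,1): print(r,np.round(g[r,312:332]).astype(int))
```

```text
t 18.2 q [-27.8  16.2  10.3 103.6  -3.3  60.6 137. ] tcp [0.5101 0.1429 0.104 ] yawx -116.64047001980353 zax [-0.0002 -0.0001 -1.    ] F [ 0.5956 -0.2552 -0.1232] M [ 0.0229 -0.0231  0.0199] w 0.022564427283745758
[ 0.1685 -0.1511  0.0918  0.0742  0.0496  0.0221  0.0282]
t 18.25 q [-27.8  16.1  10.3 103.6  -3.3  60.6 137. ] tcp [0.5101 0.1428 0.104 ] yawx -116.65092306429993 zax [-0.0002 -0.0001 -1.    ] F [0.0565 0.5301 0.3187] M [-0.0497  0.0088 -0.0361] w 0.022480350135581546
tip pred [321.389  273.5155] [321.3344 262.388 ]
254 [138 138 135 130 114  97  78  64  61  60  60  61  67  84 104 123 134 137
 136 137]
255 [138 138 136 136 133 127 114 100  94  93  92  94 104 119 128 134 137 137
 137 137]
256 [139 137 138 137 137 136 131 117 107 103 103 103 117 131 135 137 138 137
 136 136]
257 [137 137 137 139 138 138 134 122 108 105 103 106 118 133 136 137 136 138
 136 137]
258 [139 137 141 142 146 148 143 128 110 106 104 106 118 134 137 138 138 136
 138 137]
259 [143 146 150 159 165 167 159 137 116 107 105 107 117 133 137 138 138 137
 136 137]
260 [158 164 169 174 176 176 166 142 116 106 
[... 820 characters left out ...]
173]
270 [176 176 176 175 174 175 175 170 153 124 130 158 173 176 177 175 174 176
 175 175]
271 [175 175 176 176 174 174 173 173 159 137 138 164 174 176 176 176 175 176
 175 176]
272 [173 175 176 176 175 175 174 171 160 142 148 168 174 174 176 174 176 176
 175 173]
273 [175 175 174 176 175 175 174 171 160 144 150 167 173 173 174 177 176 177
 175 176]
274 [175 174 175 174 175 176 175 172 162 148 151 168 174 172 174 174 176 176
 176 176]
275 [176 175 175 175 174 176 176 174 167 157 159 171 173 172 174 174 175 175
 177 176]
276 [178 176 177 176 174 174 174 174 173 171 169 172 174 173 172 174 174 174
 176 176]
277 [177 177 177 176 174 175 175 173 174 173 175 176 176 174 173 174 174 174
 177 177]
```

```bash
python3 -c "
from h import *
to([.5689,.2659,.0960],244.3)"
```

```text
t 18.25 q [-27.8  16.1  10.3 103.6  -3.3  60.6 137. ] tcp [0.5101 0.1428 0.104 ] yawx -116.65092306429993 zax [-0.0002 -0.0001 -1.    ] F [0.0565 0.5301 0.3187] M [-0.0497  0.0088 -0.0361] w 0.022480350135581546
shift units [-4.5459  0.0889  0.2643]
rotvec [ 0.0002 -0.0002 -0.0166]
```

send_rows([
  [0,0,0,-0.8,0.014,0,1],
  [0,0,0,-0.9,0.015,0,1],
  [0,0,0,-0.9,0.015,0,1],
  [0,0,0,-0.9,0.015,0,1],
  [0,0,0,-0.65,0.015,0,1],
  [0,0,0,-0.3,0.01,0.1,1],
  [0,0,-0.017,-0.1,0.005,0.164,1],
  [0,0,0,0,0,0,1],
  [0,0,0,0,0,0,1],
  [0,0,0,0,0,0,1],
])

```text
time_s: 19.5
tcp_pos: [0.5691, 0.2652, 0.0964]
tool_rot: [[-0.434, -0.901, 0.0], [-0.901, 0.434, -0.0], [-0.0, -0.0, -1.0]]
contact_force: [-0.1, -0.1, -1.7]
gripper_width: 0.0223
grasp_force: 58.8
```

```bash
python3 -c "
from h import *
to([.5689,.2659,.0830],244.3)"
```

```text
t 19.5 q [-33.7  27.7   7.9  88.3  -4.1  64.2 129.3] tcp [0.5691 0.2652 0.0964] yawx -115.74640364730148 zax [ 0.0002 -0.0001 -1.    ] F [-0.1479 -0.0753 -1.723 ] M [-0.0179 -0.0104  0.022 ] w 0.02229551745670569
shift units [-0.018   0.0171  0.4477]
rotvec [-0.0002  0.0001 -0.0008]
```

send_rows([
  [0,0,0,-0.018,0.012,0.15,1],
  [0,0,0,0,0,0.1,1],
  [0,0,0,0,0,0.1,1],
  [0,0,0,0,0,0.1,1],
  [0,0,0,0,0,0,1],
  [0,0,0,0,0,0,1],
])

```text
time_s: 20.25
tcp_pos: [0.569, 0.2665, 0.083]
tool_rot: [[-0.434, -0.901, 0.0], [-0.901, 0.434, 0.0], [-0.0, -0.0, -1.0]]
contact_force: [-1.5, -1.0, 3.2]
gripper_width: 0.0227
grasp_force: 59.1
```

```bash
python3 -c "
from h import *
to([.5689,.2659,.0830],244.3)"
```

```text
t 20.25 q [-33.7  28.5   7.8  89.   -4.2  62.8 129.3] tcp [0.569  0.2665 0.083 ] yawx -115.69946088051044 zax [ 0.0002  0.0001 -1.    ] F [-1.4555 -1.0048  3.2288] M [-0.0855  0.3101 -0.0161] w 0.02266094267447116
shift units [ 0.0178 -0.0059 -0.0014]
rotvec [-0.0001  0.0002  0.    ]
```

send_rows([
  [0,0,0,0,0.01,0,1],
  [0,0,0,0,0.01,0,1],
  [0,0,0,0,0.01,0,1],
  [0,0,0,0,0,0,1],
])

```text
time_s: 20.75
tcp_pos: [0.5686, 0.2666, 0.0829]
tool_rot: [[-0.434, -0.901, 0.001], [-0.901, 0.434, -0.0], [-0.0, -0.001, -1.0]]
contact_force: [1.8, -1.2, 2.4]
gripper_width: 0.0227
grasp_force: 59.0
```

send_rows([
  [0,0,0,0,0.01,0,1],
  [0,0,0,0,0.01,0,1],
  [0,0,0,0,0.01,0,1],
  [0,0,0,0,0,0,1],
])

```text
time_s: 21.25
tcp_pos: [0.5674, 0.2672, 0.0827]
tool_rot: [[-0.434, -0.901, 0.0], [-0.901, 0.434, 0.0], [-0.0, -0.0, -1.0]]
contact_force: [2.5, -0.5, 3.0]
gripper_width: 0.0225
grasp_force: 59.0
```

send_rows([
  [0,0,0,0,0.01,0,1],
  [0,0,0,0,0.01,0,1],
  [0,0,0,0,0.01,0,1],
  [0,0,0,0,0,0,1],
])

```text
time_s: 21.75
tcp_pos: [0.5664, 0.2676, 0.0826]
tool_rot: [[-0.434, -0.901, -0.0], [-0.901, 0.434, -0.0], [0.0, 0.0, -1.0]]
contact_force: [1.4, -1.0, 3.5]
gripper_width: 0.0228
grasp_force: 59.1
```

send_rows([
  [0,0,0,0,0,-0.5,1],
  [0,0,0,0,0.6,-0.2,1],
  [0,0,0,0,1,0,1],
  [0,0,0,0,1,0,1],
  [0,0,0,0,1,0,1],
  [0,0,0,0,1,0,1],
  [0,0,0,0,0.6,0,1],
])

```text
time_s: 22.62
tcp_pos: [0.423, 0.3367, 0.1038]
tool_rot: [[-0.431, -0.902, -0.001], [-0.902, 0.431, 0.0], [0.0, 0.001, -1.0]]
contact_force: [-0.5, -0.0, -0.5]
gripper_width: 0.0225
grasp_force: 58.8
```

```bash
cat > look.py <<'E'
from h import *
import pickle,sys
P={}
for n in("top","side"):
    acc=0
    for i in range(3):
        p=viewer.camera(n);acc=acc+p["img"].astype(float)
    p["img"]=acc/3;P[n]=p
pickle.dump(P,open(sys.argv[1],"wb"));st()
from slot import fit
for n in P:
    for L,s in((.016,.5),(.016,.7),(.014,.6)): print(n,np.array(fit(P[n],L,s)))
g=P["top"]["img"].mean(2)
for r in range(206,224): print(r,np.round(g[r,266:294]).astype(int))
g=P["side"]["img"].mean(2)
for r in range(240,254): print(r,np.round(g[r,298:322]).astype(int))
E
python3 look.py p3.pkl
```

```text
t 22.925 q [-45.4  17.5   4.7 101.5  -1.6  61.  114.1] tcp [0.4271 0.3344 0.1037] yawx -115.79921537131487 zax [ 0.0006 -0.0003 -1.    ] F [ 0.1195  0.3869 -1.3794] M [-0.0095 -0.0344 -0.0166] w 0.02255311668426235
top [  0.5691   0.2667  64.5761  43.7008   2.7035 509.7574]
top [  0.5691   0.2668  64.4231 205.6936   0.6093 515.7908]
top [  0.5692   0.267   63.9587  95.2103   1.2726 658.0477]
side [ 0.5705  0.2688 67.7025 21.3691  4.3497 25.9411]
side [ 0.5704  0.2686 67.7628 27.295   3.6602 18.1644]
side [ 0.5701  0.2679 67.5097 23.9049  4.1013 21.3502]
206 [122 123 122 125 121 100  64  49  67  98 122 126 120 119 122 117 106  98
  89  88 100 115 126 122 123 123 121 122]
207 [123 123 123 120 104  73  51  71 107 123 123 122 122 124 123 122 123 121
 111  88  81 115 130 123 122 122 123 121]
208 [122 123 122 108  89  85  83 108 124 123 125 123 122 122 123 124 123 124
 123 112  84 107 133 121 122 123 123 123]
209 [123 123 116  92  95 118 116 122 125 123 123 123 123 123 121 122 122 124
 124 124 109 103 121 117 120 123 123 123]
210 [122 123 111  91 111 121 117 117 122 119 117 124 126 122 122
[... 2343 characters left out ...]
 141 145 144 143 142 141 139 134 131 135 142 142 142 140
 136 124 118 135 147 145]
248 [144 140 127 122 136 144 141 140 141 142 141 138 137 142 144 140 136 128
 118 107 108 130 144 142]
249 [145 142 136 128 127 125 124 125 130 132 135 132 136 143 144 128 116 106
  98  94 106 133 147 145]
250 [142 144 148 146 138 124 111 107 108 109 110 111 113 117 116 106 100  93
  93  99 115 134 145 144]
251 [143 144 148 150 150 141 125 109 101  99  99 101 105 108 106 104 100 100
 107 116 127 139 143 142]
252 [142 142 144 146 145 141 133 122 114 110 109 113 122 129 131 127 122 124
 131 135 138 141 142 141]
253 [143 143 143 143 142 141 140 137 133 133 132 135 137 141 141 140 138 139
 141 141 142 142 143 142]
```

```bash
python3 -c "
from h import *
to([.5688,.2664,.0950],245)"
```

```text
t 22.925 q [-45.4  17.5   4.7 101.5  -1.6  61.  114.1] tcp [0.4271 0.3344 0.1037] yawx -115.79921537131487 zax [ 0.0006 -0.0003 -1.    ] F [ 0.1195  0.3869 -1.3794] M [-0.0095 -0.0344 -0.0166] w 0.02255311668426235
shift units [-0.0163 -5.2398  0.2942]
rotvec [-0.0007 -0.0001 -0.0139]
```

send_rows([
  [0,0,0,0,-0.7,0,1],
  [0,0,0,0,-1,0,1],
  [0,0,0,0,-1,0,1],
  [0,0,0,0,-1,0,1],
  [0,0,0,0,-0.9,0,1],
  [0,0,-0.014,-0.016,-0.44,0.1,1],
  [0,0,0,0,-0.2,0.19,1],
  [0,0,0,0,0,0,1],
  [0,0,0,0,0,0,1],
  [0,0,0,0,0,0,1],
])

```text
time_s: 24.18
tcp_pos: [0.5673, 0.2683, 0.0952]
tool_rot: [[-0.42, -0.908, 0.0], [-0.908, 0.42, 0.0], [-0.0, 0.0, -1.0]]
contact_force: [0.6, -0.8, -0.5]
gripper_width: 0.0223
grasp_force: 58.8
```

```bash
python3 -c "
from h import *
to([.5688,.2664,.0830],245)"
```

```text
t 24.175 q [-34.   27.7   7.9  88.5  -4.1  64.1 130. ] tcp [0.5673 0.2683 0.0952] yawx -114.83089015417362 zax [ 0.      0.0004 -1.    ] F [ 0.5507 -0.814  -0.5286] M [-0.0038  0.0622  0.014 ] w 0.022283284374999948
shift units [ 0.0377 -0.0727  0.4076]
rotvec [0.0001 0.0004 0.003 ]
```

send_rows([
  [0,0,0,0.038,-0.073,0.11,1],
  [0,0,0,0,0,0.1,1],
  [0,0,0,0,0,0.1,1],
  [0,0,0,0,0,0.1,1],
  [0,0,0,0,0,0,1],
])

```text
time_s: 24.8
tcp_pos: [0.5693, 0.2657, 0.0827]
tool_rot: [[-0.421, -0.907, -0.0], [-0.907, 0.421, 0.0], [0.0, 0.0, -1.0]]
contact_force: [0.1, 0.2, 2.4]
gripper_width: 0.0226
grasp_force: 59.1
```

send_rows([
  [0,0,0,0,-0.01,0,1],
  [0,0,0,0,-0.01,0,1],
  [0,0,0,0,0,0,1],
])

```text
time_s: 25.18
tcp_pos: [0.5698, 0.2654, 0.0825]
tool_rot: [[-0.421, -0.907, -0.0], [-0.907, 0.421, -0.0], [0.0, 0.0, -1.0]]
contact_force: [-0.2, -0.3, -0.1]
gripper_width: 0.0224
grasp_force: 58.8
```

send_rows([
  [0,0,0,0,-0.01,0,1],
  [0,0,0,0,-0.01,0,1],
  [0,0,0,0,0,0,1],
])

```text
time_s: 25.55
tcp_pos: [0.57, 0.2653, 0.0824]
tool_rot: [[-0.421, -0.907, -0.001], [-0.907, 0.421, -0.0], [0.0, 0.001, -1.0]]
contact_force: [-1.1, 1.6, -0.7]
gripper_width: 0.0226
grasp_force: 58.8
```

send_rows([
  [0,0,0,0,-0.01,0,1],
  [0,0,0,0,-0.01,0,1],
  [0,0,0,0,0,0,1],
])

```text
time_s: 25.92
tcp_pos: [0.5705, 0.2651, 0.0825]
tool_rot: [[-0.421, -0.907, -0.001], [-0.907, 0.421, 0.0], [0.0, 0.001, -1.0]]
contact_force: [-4.2, 1.6, 0.1]
gripper_width: 0.0226
grasp_force: 58.8
```

The blade dropped into the slot: the vertical force fell to zero and a side wall now pushes back. I'll ease off sideways, then press.

send_rows([
  [0,0,0,0,0.02,0,1],
  [0,0,0,0,0.02,0.03,1],
  [0,0,0,0,0,0.04,1],
  [0,0,0,0,0,0.04,1],
  [0,0,0,0,0,0.04,1],
  [0,0,0,0,0,0.04,1],
  [0,0,0,0,0,0,1],
  [0,0,0,0,0,0,1],
])

```text
time_s: 26.92
tcp_pos: [0.5702, 0.2654, 0.0774]
tool_rot: [[-0.421, -0.907, 0.001], [-0.907, 0.421, 0.0], [-0.001, -0.001, -1.0]]
contact_force: [-3.2, 1.2, 5.1]
gripper_width: 0.0221
grasp_force: 59.3
```

```bash
python3 -c "
from h import *
st()"
```

```text
t 26.925 q [-33.7  28.9   7.9  89.2  -4.3  62.2 130.4] tcp [0.5702 0.2654 0.0774] yawx -114.90312043433197 zax [ 0.0007  0.0003 -1.    ] F [-3.1609  1.2094  5.0756] M [0.143  0.7347 0.0612] w 0.0221083248871769
```

send_rows([
  [0,0,0,0,0.02,0,1],
  [0,0,0,0,0.02,0,1],
  [0,0,0,0,0,0.04,1],
  [0,0,0,0,0,0,1],
  [0,0,0,0,0,0,1],
])

```text
time_s: 27.55
tcp_pos: [0.5699, 0.2656, 0.0765]
tool_rot: [[-0.422, -0.907, 0.002], [-0.907, 0.422, 0.0], [-0.001, -0.002, -1.0]]
contact_force: [0.4, 0.2, 6.3]
gripper_width: 0.0223
grasp_force: 59.3
```

```bash
python3 -c "
from h import *
st()"
```

```text
t 27.55 q [-33.7  28.8   7.9  89.4  -4.3  62.  130.3] tcp [0.5699 0.2656 0.0765] yawx -114.93184487853057 zax [ 0.0022  0.0003 -1.    ] F [0.3802 0.1553 6.2727] M [-0.0762 -0.1201 -0.0006] w 0.02233851306189865
```

send_rows([
  [0,0,0,0,0,0.035,1],
  [0,0,0,0,0,0,1],
  [0,0,0.06,0,0,0,1],
  [0,0,0.08,0,0,0,1],
  [0,0,0,0,0,0,1],
])

```text
time_s: 28.18
tcp_pos: [0.5697, 0.2659, 0.0756]
tool_rot: [[-0.545, -0.839, 0.002], [-0.839, 0.545, 0.001], [-0.002, -0.001, -1.0]]
contact_force: [1.2, 0.2, 8.1]
gripper_width: 0.0224
grasp_force: 59.1
```

```bash
python3 -c "
from h import *
st()"
```

```text
t 28.175 q [-34.9  29.    9.5  89.5  -5.2  61.9 122.9] tcp [0.5697 0.2659 0.0756] yawx -123.00515724967536 zax [ 0.0021  0.0006 -1.    ] F [1.2152 0.174  8.0837] M [-0.0373  0.1272 -0.0029] w 0.022429270925357618
```

send_rows([
  [0,0,0.08,0,0,0,1],
  [0,0,0.08,0,0,0,1],
  [0,0,0.08,0,0,0,1],
  [0,0,0,0,0,0,1],
])

```text
time_s: 28.68
tcp_pos: [0.5695, 0.2662, 0.0756]
tool_rot: [[-0.728, -0.685, 0.002], [-0.685, 0.728, 0.001], [-0.002, -0.001, -1.0]]
contact_force: [-1.7, 0.9, 7.3]
gripper_width: 0.0229
grasp_force: 59.0
```

```bash
python3 -c "
from h import *
st()"
```

```text
t 28.675 q [-37.   29.1  12.3  89.6  -6.7  61.9 110.2] tcp [0.5695 0.2662 0.0756] yawx -136.7354203102539 zax [ 0.0018  0.0008 -1.    ] F [-1.6598  0.8805  7.2584] M [0.1356 0.2506 0.0839] w 0.022935074280744237
```

send_rows([
  [0,0,0.08,0,0,0,1],
  [0,0,0.08,0,0,0,1],
  [0,0,0.08,0,0,0,1],
  [0,0,0.07,0,0,0,1],
  [0,0,0,0,0,0,1],
])

```text
time_s: 29.3
tcp_pos: [0.5693, 0.2665, 0.0755]
tool_rot: [[-0.902, -0.431, 0.001], [-0.431, 0.902, 0.001], [-0.002, 0.0, -1.0]]
contact_force: [-0.8, 1.3, 7.5]
gripper_width: 0.0223
grasp_force: 58.9
```

```bash
python3 -c "
from h import *
st()"
```

```text
t 29.3 q [-39.6  29.4  15.9  89.7  -8.8  62.   94. ] tcp [0.5693 0.2665 0.0755] yawx -154.46941204616627 zax [ 0.0014  0.001  -1.    ] F [-0.7594  1.287   7.5457] M [ 0.2871  0.4159 -0.0108] w 0.02225264569319614
```

send_rows([
  [0,0,0.03,0,0,0,1],
  [0,0,0,0,0,0,1],
])

```text
time_s: 29.55
tcp_pos: [0.5692, 0.2665, 0.0755]
tool_rot: [[-0.915, -0.404, 0.001], [-0.404, 0.915, 0.001], [-0.002, 0.0, -1.0]]
contact_force: [-1.3, 1.2, 8.4]
gripper_width: 0.0222
grasp_force: 58.9
```

```bash
cat > m.py <<'E'
from h import *
A=[]
for i in range(5):
    s=monitor.get_state();A.append(np.r_[s["torque"],s["contact_force"]])
    if i<4: viewer.camera("side")
A=np.array(A);R=np.array(s["tool_rot"])
print(s["time_s"],"yaw",np.degrees(np.arctan2(R[1,0],R[0,0])),"tcp",s["tcp_pos"],"Mz",A[:,2],"mean",A.mean(0),"dF",A[-1])
E
python3 m.py
```

```text
29.75 yaw -156.13088026870363 tcp [0.5692 0.2665 0.0755] Mz [0.0547 0.0607 0.0948 0.0606 0.0609] mean [ 0.3128  0.4454  0.0663 -1.6598  1.4015  7.7456] dF [ 0.401   0.5184  0.0609 -1.6923  2.2403  7.7567]
```

send_rows([
  [0,0,-0.02,0,0,0,1],
  [0,0,0,0,0,0,1],
])

```text
time_s: 30.0
tcp_pos: [0.5693, 0.2665, 0.0755]
tool_rot: [[-0.906, -0.423, 0.001], [-0.423, 0.906, 0.001], [-0.002, 0.0, -1.0]]
contact_force: [-1.7, 1.1, 7.9]
gripper_width: 0.0225
grasp_force: 59.2
```

```bash
python3 m.py
```

```text
30.2 yaw -154.98995766868595 tcp [0.5693 0.2664 0.0755] Mz [ 0.0322 -0.0022 -0.0194 -0.0036  0.0676] mean [ 0.3214  0.433   0.0149 -1.7052  1.1363  7.5722] dF [ 0.298   0.4754  0.0676 -1.3254  1.1364  7.4537]
```

send_rows([
  [0,0,0.045,0,0,0,1],
  [0,0,0.045,0,0,0,1],
  [0,0,0,0,0,0,1],
])

```text
time_s: 30.58
tcp_pos: [0.5692, 0.2665, 0.0755]
tool_rot: [[-0.941, -0.339, 0.001], [-0.339, 0.941, 0.001], [-0.002, 0.001, -1.0]]
contact_force: [-2.1, 1.7, 7.8]
gripper_width: 0.0227
grasp_force: 58.9
```

```bash
sed -i 's/range(5)/range(3)/;s/i<4/i<2/' m.py; python3 m.py
```

```text
30.675 yaw -160.14166365333645 tcp [0.5692 0.2666 0.0755] Mz [0.0475 0.0834 0.0135] mean [ 0.3373  0.4656  0.0481 -1.8096  1.2102  8.1254] dF [ 0.2998  0.4916  0.0135 -1.5649  1.3821  7.9246]
```

send_rows([
  [0,0,0.035,0,0,0,1],
  [0,0,0,0,0,0,1],
])

```text
time_s: 30.92
tcp_pos: [0.5692, 0.2666, 0.0755]
tool_rot: [[-0.952, -0.306, 0.001], [-0.306, 0.952, 0.001], [-0.002, 0.001, -1.0]]
contact_force: [-1.8, 1.2, 8.0]
gripper_width: 0.0223
grasp_force: 58.9
```

```bash
python3 m.py
```

```text
31.025 yaw -162.14329711080896 tcp [0.5692 0.2666 0.0755] Mz [0.0927 0.0045 0.0198] mean [ 0.3425  0.4877  0.039  -2.1121  1.3009  7.8008] dF [ 0.3262  0.4727  0.0198 -2.4282  1.7474  7.617 ]
```

send_rows([
  [0,0,0.035,0,0,0,1],
  [0,0,0,0,0,0,1],
])

```text
time_s: 31.28
tcp_pos: [0.5692, 0.2666, 0.0755]
tool_rot: [[-0.962, -0.273, 0.001], [-0.273, 0.962, 0.001], [-0.002, 0.001, -1.0]]
contact_force: [-1.7, 1.1, 7.9]
gripper_width: 0.0228
grasp_force: 58.9
```

```bash
python3 m.py
```

```text
31.375 yaw -164.14429888636943 tcp [0.5692 0.2667 0.0755] Mz [0.0481 0.0819 0.0523] mean [ 0.3792  0.477   0.0607 -1.8192  1.3954  7.3357] dF [ 0.3862  0.4811  0.0523 -2.6903  1.6721  7.1314]
```

send_rows([
  [0,0,0.035,0,0,0,1],
  [0,0,0,0,0,0,1],
])

```text
time_s: 31.62
tcp_pos: [0.5691, 0.2667, 0.0755]
tool_rot: [[-0.971, -0.239, 0.001], [-0.239, 0.971, 0.001], [-0.001, 0.001, -1.0]]
contact_force: [-1.0, 1.7, 7.8]
gripper_width: 0.0224
grasp_force: 58.9
```

```bash
python3 m.py
```

```text
31.725 yaw -166.14527433664546 tcp [0.5692 0.2667 0.0755] Mz [0.1063 0.0282 0.0342] mean [ 0.4012  0.4671  0.0562 -1.6117  1.7608  7.3649] dF [ 0.3931  0.4004  0.0342 -2.1197  2.0254  6.771 ]
```

send_rows([
  [0,0,0.035,0,0,0,1],
  [0,0,0,0,0,0,1],
])

```text
time_s: 31.98
tcp_pos: [0.5691, 0.2668, 0.0755]
tool_rot: [[-0.979, -0.205, 0.001], [-0.205, 0.979, 0.001], [-0.001, 0.001, -1.0]]
contact_force: [-1.8, 1.5, 7.8]
gripper_width: 0.0228
grasp_force: 58.9
```

```bash
python3 m.py
```

```text
32.075 yaw -168.15431803605998 tcp [0.5692 0.2667 0.0755] Mz [0.0831 0.0716 0.0736] mean [ 0.4254  0.4627  0.0761 -1.6928  1.7347  7.5184] dF [ 0.4112  0.5139  0.0736 -1.6434  1.6289  7.3716]
```

send_rows([
  [0,0,0.025,0,0,0,1],
  [0,0,0,0,0,0,1],
])

```text
time_s: 32.33
tcp_pos: [0.5691, 0.2668, 0.0755]
tool_rot: [[-0.984, -0.181, 0.001], [-0.181, 0.984, 0.001], [-0.001, 0.001, -1.0]]
contact_force: [-1.7, 2.1, 8.1]
gripper_width: 0.0227
grasp_force: 58.9
```

```bash
python3 m.py
```

```text
32.425 yaw -169.5819446521619 tcp [0.5691 0.2668 0.0755] Mz [0.1025 0.0141 0.0121] mean [ 0.4417  0.4572  0.0429 -1.7646  1.4944  8.0146] dF [ 0.4058  0.3877  0.0121 -1.4198  1.2744  8.2198]
```

send_rows([
  [0,0,0.038,0,0,0,1],
  [0,0,0,0,0,0,1],
])

```text
time_s: 32.67
tcp_pos: [0.5692, 0.2668, 0.0755]
tool_rot: [[-0.99, -0.143, 0.001], [-0.143, 0.99, 0.001], [-0.001, 0.001, -1.0]]
contact_force: [-2.0, 1.4, 7.7]
gripper_width: 0.0225
grasp_force: 58.9
```

```bash
python3 m.py
```

```text
32.775 yaw -171.75815957666902 tcp [0.5691 0.2668 0.0755] Mz [0.0235 0.0603 0.0768] mean [ 0.4779  0.4782  0.0535 -1.7364  1.8608  7.3296] dF [ 0.4813  0.4748  0.0768 -1.8414  1.3364  7.2902]
```

send_rows([
  [0,0,0.038,0,0,0,1],
  [0,0,0,0,0,0,1],
])

```text
time_s: 33.02
tcp_pos: [0.5691, 0.2669, 0.0756]
tool_rot: [[-0.994, -0.105, 0.001], [-0.105, 0.994, 0.002], [-0.001, 0.001, -1.0]]
contact_force: [-1.4, 2.0, 7.5]
gripper_width: 0.0225
grasp_force: 58.9
```

```bash
python3 m.py
```

```text
33.125 yaw -173.9303380362717 tcp [0.5691 0.2669 0.0755] Mz [0.0139 0.0376 0.0382] mean [ 0.4762  0.4922  0.0299 -1.7207  1.9959  7.6068] dF [ 0.4792  0.5112  0.0382 -2.0245  1.9669  8.2019]
```

send_rows([
  [0,0,0.038,0,0,0,1],
  [0,0,0,0,0,0,1],
])

```text
time_s: 33.38
tcp_pos: [0.5691, 0.2669, 0.0755]
tool_rot: [[-0.998, -0.067, 0.001], [-0.067, 0.998, 0.002], [-0.001, 0.001, -1.0]]
contact_force: [-1.4, 1.1, 7.3]
gripper_width: 0.0223
grasp_force: 58.9
```

```bash
python3 m.py
```

```text
33.475 yaw -176.10867113828527 tcp [0.5692 0.2669 0.0756] Mz [0.0744 0.0895 0.0465] mean [ 0.5072  0.5085  0.0702 -1.5158  1.2173  7.4861] dF [ 0.5124  0.5142  0.0465 -1.6702  1.418   6.9381]
```

send_rows([
  [0,0,0.038,0,0,0,1],
  [0,0,0,0,0,0,1],
])

```text
time_s: 33.72
tcp_pos: [0.5691, 0.267, 0.0755]
tool_rot: [[-1.0, -0.03, 0.001], [-0.03, 1.0, 0.002], [-0.001, 0.002, -1.0]]
contact_force: [-1.7, 1.6, 8.1]
gripper_width: 0.0226
grasp_force: 58.9
```

```bash
python3 m.py
```

```text
33.825 yaw -178.28116880825607 tcp [0.5691 0.267  0.0755] Mz [0.0416 0.0914 0.0115] mean [ 0.5448  0.4678  0.0482 -1.6586  1.5148  7.8717] dF [ 0.5488  0.4297  0.0115 -1.3171  1.537   7.6317]
```

send_rows([
  [0,0,0.038,0,0,0,1],
  [0,0,0,0,0,0,1],
])

```text
time_s: 34.08
tcp_pos: [0.5691, 0.267, 0.0755]
tool_rot: [[-1.0, 0.008, 0.001], [0.008, 1.0, 0.002], [-0.001, 0.002, -1.0]]
contact_force: [-1.7, 2.2, 7.2]
gripper_width: 0.0225
grasp_force: 59.0
```

```bash
python3 m.py
```

```text
34.175 yaw 179.53958122416776 tcp [0.5691 0.267  0.0756] Mz [0.0465 0.0611 0.0319] mean [ 0.5894  0.4633  0.0465 -2.0547  1.8624  7.6254] dF [ 0.5799  0.4818  0.0319 -1.8643  2.1783  7.4778]
```

send_rows([
  [0,0,0.038,0,0,0,1],
  [0,0,0,0,0,0,1],
])

```text
time_s: 34.42
tcp_pos: [0.5692, 0.267, 0.0756]
tool_rot: [[-0.999, 0.046, 0.001], [0.046, 0.999, 0.002], [-0.001, 0.002, -1.0]]
contact_force: [-2.6, 2.6, 7.8]
gripper_width: 0.0225
grasp_force: 58.9
```

```bash
python3 m.py
```

```text
34.525 yaw 177.36627647672725 tcp [0.5692 0.267  0.0756] Mz [0.0371 0.0903 0.0057] mean [ 0.6022  0.4729  0.0444 -1.9348  2.4689  7.6449] dF [ 0.6645  0.4949  0.0057 -1.9449  2.0206  7.8124]
```

send_rows([
  [0,0,0.038,0,0,0,1],
  [0,0,0,0,0,0,1],
])

```text
time_s: 34.78
tcp_pos: [0.5692, 0.267, 0.0756]
tool_rot: [[-0.996, 0.084, 0.001], [0.084, 0.996, 0.002], [-0.001, 0.002, -1.0]]
contact_force: [-1.4, 2.8, 8.0]
gripper_width: 0.0226
grasp_force: 58.9
```

```bash
python3 m.py
```

```text
34.875 yaw 175.1925965169184 tcp [0.5691 0.2671 0.0755] Mz [0.0995 0.0248 0.0435] mean [ 0.6094  0.4951  0.0559 -1.6919  2.7401  7.8508] dF [ 0.6116  0.4661  0.0435 -1.5297  3.2793  7.3819]
```

send_rows([
  [0,0,0.038,0.007,0.012,0,1],
  [0,0,0,0,0,0,1],
])

```text
time_s: 35.12
tcp_pos: [0.5691, 0.2672, 0.0756]
tool_rot: [[-0.992, 0.122, 0.002], [0.122, 0.992, 0.001], [-0.001, 0.002, -1.0]]
contact_force: [-1.9, 1.5, 6.9]
gripper_width: 0.0225
grasp_force: 58.6
```

```bash
python3 m.py
```

```text
35.225 yaw 172.99915290898554 tcp [0.5691 0.2672 0.0756] Mz [0.0959 0.0467 0.1013] mean [ 0.4763  0.3912  0.0813 -1.0852  1.7941  7.315 ] dF [ 0.4742  0.3576  0.1013 -0.8491  1.9682  6.5986]
```

send_rows([
  [0,0,0.02,0,0,0,1],
  [0,0,0,0,0,0,1],
])

```text
time_s: 35.48
tcp_pos: [0.5691, 0.2672, 0.0756]
tool_rot: [[-0.99, 0.142, 0.002], [0.142, 0.99, 0.001], [-0.001, 0.002, -1.0]]
contact_force: [-0.9, 2.0, 7.5]
gripper_width: 0.0224
grasp_force: 58.5
```

```bash
python3 m.py
```

```text
35.575 yaw 171.86091726583015 tcp [0.5691 0.2672 0.0756] Mz [0.0683 0.0337 0.0419] mean [ 0.4968  0.3746  0.048  -1.3354  1.3748  7.4323] dF [ 0.4635  0.409   0.0419 -1.3863  0.8879  7.1243]
```

send_rows([
  [0,0,0.04,0,0,0,1],
  [0,0,0,0,0,0,1],
])

```text
time_s: 35.83
tcp_pos: [0.569, 0.2672, 0.0756]
tool_rot: [[-0.983, 0.182, 0.001], [0.182, 0.983, 0.001], [-0.001, 0.002, -1.0]]
contact_force: [-1.1, 2.2, 7.2]
gripper_width: 0.0226
grasp_force: 58.4
```

```bash
python3 m.py
```

```text
35.925 yaw 169.56893833394423 tcp [0.5691 0.2672 0.0756] Mz [0.0842 0.0969 0.1334] mean [ 0.4955  0.4063  0.1048 -1.304   2.0311  7.193 ] dF [ 0.5178  0.3584  0.1334 -1.5889  1.8178  7.3581]
```

```bash
sed 's/range(3)/range(9)/;s/i<2/i<8/' m.py > m9.py; python3 m9.py; python3 -c "
from h import *
print(monitor.get_state()['grasp_force'])"
```

```text
36.325 yaw 169.5660184003511 tcp [0.5691 0.2672 0.0756] Mz [0.1334 0.0865 0.0958 0.0552 0.0634 0.1227 0.1192 0.0867 0.0846] mean [ 0.486   0.3794  0.0942 -1.4411  1.635   7.6323] dF [ 0.4816  0.3123  0.0846 -1.0409  2.8168  7.4824]
58.371920585632324
```

send_rows([
  [0,0,0.01,0,0,0,1],
  [0,0,0,0,0,0,1],
])

```text
time_s: 36.58
tcp_pos: [0.5691, 0.2672, 0.0756]
tool_rot: [[-0.982, 0.191, 0.001], [0.191, 0.982, 0.002], [-0.001, 0.002, -1.0]]
contact_force: [-1.6, 2.1, 8.0]
gripper_width: 0.0225
grasp_force: 58.3
```

```bash
python3 m9.py; python3 -c "
from h import *
print(monitor.get_state()['grasp_force'])"
```

```text
36.975 yaw 168.99661877014861 tcp [0.5691 0.2672 0.0756] Mz [0.0963 0.1455 0.1013 0.1656 0.1029 0.0553 0.113  0.1079 0.1008] mean [ 0.4796  0.3896  0.1099 -1.342   1.3637  7.9796] dF [ 0.4813  0.3441  0.1008 -2.0264  1.2332  7.8413]
58.273930102586746
```

Torque rises steadily with further turn, so this is the stop. I'll unload the twist and lift straight out.

send_rows([
  [0,0,-0.065,0,0,0,1],
  [0,0,-0.065,0,0,0,1],
  [0,0,0,0,0,0,1],
  [0,0,0,0,0,-0.06,1],
  [0,0,0,0,0,-0.06,1],
  [0,0,0,0,0,-0.06,1],
  [0,0,0,0,0,-0.1,1],
  [0,0,0,0,0,-0.3,1],
  [0,0,0,0,0,-0.6,1],
  [0,0,0,0,0,-0.9,1],
  [0,0,0,0,0,-0.9,1],
  [0,0,0,0,0,0,1],
  [0,0,0,0,0,0,1],
])

```text
time_s: 38.6
tcp_pos: [0.5684, 0.2659, 0.1641]
tool_rot: [[-0.998, 0.063, -0.0], [0.063, 0.998, -0.0], [0.0, -0.0, -1.0]]
contact_force: [-1.1, 0.4, -1.1]
gripper_width: 0.0227
grasp_force: 59.3
```

Run:
```python
from h import *
# target: where the driver was lifted from, yaw as gripped
to([.5222,-.0428,.165],187.3)
p=viewer.camera("side")
u,v=map(int,proj(p,[.5682,.2645,.03]));a=cv2.resize(p["img"][v-20:v+20,u-20:u+20],(400,400),interpolation=2)
q=proj(p,np.array(monitor.get_state()["tcp_pos"])-[0,0,.04]);u,v=map(int,q);b=cv2.resize(p["img"][v-25:v+25,u-25:u+25],(400,400),interpolation=2)
cv2.imwrite("pics/after.png",np.clip(np.hstack([a,b]).astype(float)*1.4,0,255).astype(np.uint8))
```

```text
t 38.6 q [-44.8  25.5  23.2  84.5 -10.3  72.1  66. ] tcp [0.5684 0.2659 0.1641] yawx 176.3868260221706 zax [-0.0002 -0.0001 -1.    ] F [-1.0737  0.4323 -1.1091] M [-0.074  -0.0106 -0.0151] w 0.022687826699464703
shift units [  0.8898 -10.3681  -0.0299]
rotvec [-0.0001 -0.0002 -0.1905]
```

View pics/after.png

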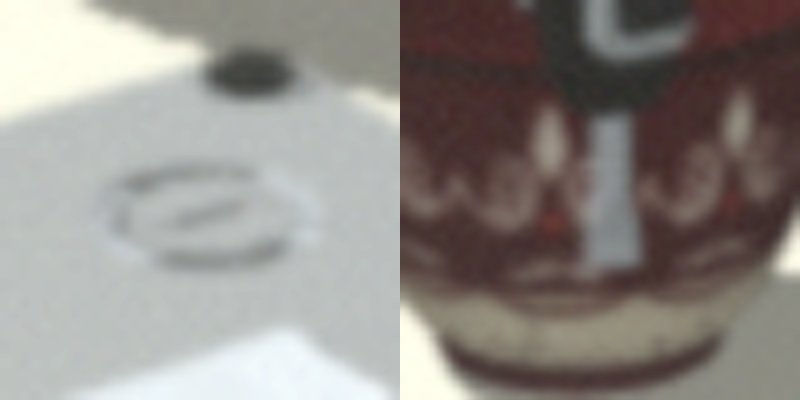

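The cap now sits flush with its slot turned to about px (206,212) in the crop, and the driver hangs straight in the grip. Back to the stand.

send_rows([
  [0,0,0,0.074,-0.7,0,1],
  [0,0,0,0.074,-0.95,0,1],
  [0,0,0,0.074,-0.95,0,1],
  [0,0,0,0.074,-0.95,0,1],
  [0,0,0,0.074,-0.95,0,1],
  [0,0,0,0.074,-0.95,0,1],
  [0,0,0,0.074,-0.95,0,1],
  [0,0,0,0.074,-0.95,0,1],
  [0,0,0,0.074,-0.95,0,1],
  [0,0,0,0.074,-0.9,0,1],
  [0,0,0,0.074,-0.77,0,1],
  [0,0,0,0.074,-0.4,0,1],
  [0,0,-0.095,0,0,0,1],
  [0,0,-0.095,0,0,0,1],
  [0,0,0,0,0,0,1],
  [0,0,0,0,0,0,1],
  [0,0,0,0,0,0,1],
])

```text
time_s: 40.78
tcp_pos: [0.5224, -0.0426, 0.164]
tool_rot: [[-0.992, -0.126, -0.0], [-0.126, 0.992, -0.0], [0.0, -0.0, -1.0]]
contact_force: [0.7, 0.2, -0.8]
gripper_width: 0.0224
grasp_force: 59.2
```

Run:
```python
from h import *
to([.5222,-.0428,.067],187.3)
p=viewer.camera("side");s=monitor.get_state();t=np.array(s["tcp_pos"])-[0,0,.054]
print("tip",proj(p,t),"shank",proj(p,t+[0,0,.02]),"shoulder",proj(p,t+[0,0,.038]))
g=p["img"].astype(int);u,v=proj(p,t+[0,0,.02]);u=int(u);v=int(v)
for r in range(v-14,v+18,2): print(r,[ "%d/%d"%(g[r,c,0],g[r,c,2]) for c in range(u-9,u+10)])
```

```text
t 40.775 q [-25.   12.9  30.4 101.1  -7.   67.9 104.7] tcp [ 0.5224 -0.0426  0.164 ] yawx -172.77304479152005 zax [-0.0003 -0.     -1.    ] F [ 0.6885  0.2323 -0.7712] M [0.0439 0.0601 0.0008] w 0.02243799707169467
shift units [ 0.0057 -0.0072  3.2338]
rotvec [-0.     -0.0003 -0.0013]
tip [411.881  288.6299] shank [413.055  275.1048] shoulder [414.1394 262.6109]
261 ['40/79', '42/74', '41/59', '40/46', '39/43', '38/41', '39/42', '37/43', '41/43', '36/41', '38/42', '42/44', '39/43', '40/43', '38/41', '40/43', '40/44', '39/43', '39/43']
263 ['44/61', '44/66', '42/66', '41/59', '41/50', '41/45', '40/43', '39/41', '40/43', '39/41', '40/44', '41/45', '41/44', '40/44', '40/44', '38/40', '42/46', '41/45', '49/53']
265 ['46/48', '46/49', '42/47', '41/44', '42/46', '43/47', '42/44', '45/49', '45/46', '45/49', '43/45', '44/46', '44/46', '43/45', '42/46', '41/46', '47/51', '70/74', '113/117']
267 ['49/52', '46/49', '45/46', '44/46', '42/45', '43/46', '48/50', '62/61', '79/77', '92/88', '96/93', '98/95', '96/93', '86/84', '66/66', '50/53', '57/59', '93/98', '137/141']
269 ['129/134', '120/126', 
[... 1809 characters left out ...]
110', '114/119', '113/118', '113/120', '112/119', '110/116']
287 ['168/181', '163/176', '154/166', '140/152', '123/131', '120/122', '113/111', '107/105', '103/100', '104/102', '106/103', '104/102', '104/105', '100/105', '99/107', '100/109', '101/108', '100/108', '100/108']
289 ['170/184', '170/183', '170/184', '169/182', '164/176', '150/156', '131/131', '121/123', '126/130', '129/134', '120/129', '114/122', '105/113', '102/110', '101/110', '100/110', '101/110', '99/108', '101/109']
291 ['170/184', '171/184', '172/185', '171/184', '169/183', '167/181', '167/178', '166/178', '168/182', '170/184', '168/181', '165/178', '159/172', '155/169', '156/168', '153/166', '142/152', '122/132', '113/123']
```

send_rows([
  [0,0,0,0.03,0,0.5,1],
  [0,0,0,0,0,0.7,1],
  [0,0,0,0,0,0.6,1],
  [0,0,0,0,0,0.25,1],
  [0,0,0,0,0,0.12,1],
  [0,0,0,0,0,0.05,1],
  [0,0,0,0,0,0,1],
])

```text
time_s: 41.7
tcp_pos: [0.5219, -0.0427, 0.0979]
tool_rot: [[-0.992, -0.127, 0.001], [-0.127, 0.992, 0.0], [-0.001, -0.0, -1.0]]
contact_force: [0.1, 0.2, 0.1]
gripper_width: 0.0223
grasp_force: 59.3
```

```bash
python3 m.py
```

```text
41.8 yaw -172.70954812163384 tcp [ 0.5219 -0.0427  0.098 ] Mz [-0.0488 -0.0506  0.021 ] mean [-0.0024  0.0008 -0.0262  0.3527  0.1827 -0.4008] dF [ 0.0157 -0.0056  0.021   0.788   0.135  -0.592 ]
```

Free of contact at 6 mm into the hole, so I'll go on down.

send_rows([
  [0,0,0,0,0,0.2,1],
  [0,0,0,0,0,0.3,1],
  [0,0,0,0,0,0.3,1],
  [0,0,0,0,0,0.15,1],
  [0,0,0,0,0,0.06,1],
  [0,0,0,0,0,0,1],
  [0,0,0,0,0,0,1],
])

```text
time_s: 42.68
tcp_pos: [0.5218, -0.0427, 0.0675]
tool_rot: [[-0.992, -0.127, 0.0], [-0.127, 0.992, -0.0], [-0.0, -0.0, -1.0]]
contact_force: [-1.1, 0.3, -0.5]
gripper_width: 0.0227
grasp_force: 59.3
```

```bash
python3 m.py
```

```text
42.775 yaw -172.7055683244839 tcp [ 0.5218 -0.0427  0.0675] Mz [-0.0233 -0.0027  0.0304] mean [ 0.0256  0.015   0.0015 -0.3487 -0.0187 -0.6125] dF [ 0.0462  0.0189  0.0304 -0.2716 -0.282  -0.1321]
```

send_rows([
  [0,0,0,0,0,0.02,1],
  [0,0,0,0,0,0.025,1],
  [0,0,0,0,0,0,1],
  [0,0,0,0,0,0,0.4],
  [0,0,0,0,0,0,0.2],
  [0,0,0,0,0,0,-0.2],
  [0,0,0,0,0,0,-0.8],
  [0,0,0,0,0,0,-0.8],
  [0,0,0,0,0,-0.3,-0.8],
  [0,0,0,0,0,-0.7,-0.8],
  [0,0,0,0,0,-1,-0.8],
  [0,0,0,0,0,-1,-0.8],
  [0,0,0,0,0,-1,-0.8],
  [0,0,0,0,0,0,-0.8],
  [0,0,0,0,0,0,-0.8],
])

```text
time_s: 44.65
tcp_pos: [0.5214, -0.0426, 0.1858]
tool_rot: [[-0.992, -0.127, -0.0], [-0.127, 0.992, 0.0], [0.0, 0.0, -1.0]]
contact_force: [-0.1, -0.3, -0.7]
gripper_width: 0.0767
grasp_force: 0.0
```

Run:
```python
from h import *
import pickle
st()
P0=pickle.load(open("p0.pkl","rb"))["side"]["img"]
p=viewer.camera("side");g=p["img"].max(2)[270:340,385:435].astype(np.uint8);g0=P0.max(2)[270:340,385:435]
for n,x in(("before",g0),("now",g)):
    m=(x<62);ys,xs=np.nonzero(m)
    print(n,m.sum(),"top row",270+ys.min(),"bottom",270+ys.max(),"cols",385+xs.min(),385+xs.max(),"upper/lower mean col",385+xs[ys<30].mean(),385+xs[ys>45].mean())
for q in("flat_driver","cross_driver","tape_roll","garlic","cap"):
    for r in viewer.look_for(q,p)[:2]: print(q,round(r["score"],2),world(p,r["at"]))
# cap: ring-contrast comparison of slot height vs base
```

```text
t 44.65 q [-25.4  11.7  30.7  99.6  -6.3  70.5 104.2] tcp [ 0.5214 -0.0426  0.1858] yawx -172.70782713532364 zax [-0.0001  0.0002 -1.    ] F [-0.0758 -0.3461 -0.7392] M [-0.0184 -0.0143  0.0223] w 0.07671415030655963
before 795 top row 285 bottom 330 cols 400 421 upper/lower mean col 411.1206225680934 408.9491525423729
now 776 top row 286 bottom 331 cols 401 421 upper/lower mean col 412.24242424242425 409.8373983739837
flat_driver 0.77 [ 0.5194 -0.0524  0.0905]
cross_driver 0.7 [ 0.4386 -0.064   0.0846]
tape_roll 0.68 [0.4973 0.417  0.0188]
garlic 0.55 [0.6536 0.0136 0.0323]
cap 0.85 [0.3789 0.2685 0.0078]
cap 0.55 [0.5661 0.2636 0.0289]
```

send_rows([
  [0,0,0,0,0,-0.9,-0.8],
  [0,0,0,0,0,-0.9,-0.8],
  [0,0,0,0,0,0,-0.8],
])

```text
time_s: 45.32
tcp_pos: [0.5227, -0.0429, 0.2416]
tool_rot: [[-0.992, -0.127, 0.003], [-0.127, 0.992, 0.0], [-0.003, -0.0, -1.0]]
contact_force: [-0.1, -0.3, 0.2]
gripper_width: 0.0769
grasp_force: 0.0
```

Run:
```python
from h import *
import pickle
P0=pickle.load(open("p0.pkl","rb"));P1={}
for n in("top","side"):
    P1[n]=viewer.camera(n);P1[n]["img"]=np.mean([P1[n]["img"]]+[viewer.camera(n)["img"] for _ in range(3)],0)
def cen(p):
    g=p["img"].mean(2);u,v=proj(p,[.5685,.2655,.029]);x,y=int(round(u)),int(round(v))
    yy,xx=np.mgrid[y-6:y+7,x-7:x+8]
    A=np.array([proj(p,[.5695,.2655,.029])-[u,v],proj(p,[.5685,.2665,.029])-[u,v]]).T*1000
    d=np.linalg.inv(A)@np.array([xx.ravel()-u,yy.ravel()-v]);m=(np.hypot(*d)<.0095).reshape(xx.shape)
    s=g[y-6:y+7,x-7:x+8];w=np.clip(np.median(s[m])-4-s,0,None)*m
    return (w*xx).sum()/w.sum(),(w*yy).sum()/w.sum()
for P in(P0,P1):
    rows=[];rhs=[]
    for n in P:
        p=P[n];c=cen(p);d=np.array(p["rotation"])@np.linalg.inv(np.array(p["intrinsics"]))@np.r_[c,1];d/=np.linalg.norm(d)
        M=np.eye(3)-np.outer(d,d);rows.append(M);rhs.append(M@np.array(p["origin"]));print(n,c)
    print(np.linalg.lstsq(np.vstack(rows),np.hstack(rhs),rcond=None)[0])
```

```text
top (np.float64(278.2607655502392), np.float64(213.16070925978048))
side (np.float64(308.8767205266307), np.float64(246.16696588868942))
[0.5688 0.2668 0.0302]
top (np.float64(278.5570195365743), np.float64(213.51908223534755))
side (np.float64(309.20365535248044), np.float64(247.04699738903392))
[0.5688 0.2662 0.0286]
```

```bash
python3 -c "
from h import *
print(robot.job_done())"
```

```text
the job is handed in; nothing more can be done
None
```

I turned the cap to its stop, where it measured about flush (slot 28.6 mm up, 28 mm expected), put the flat screwdriver back home in its stand, and handed the job in at about 45 s; no verdict was returned.

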